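Wind the screw lift level with the chute and push the worn fittings in

ROBOT

A 7-joint arm with a two-finger parallel gripper is mounted at the origin on the work surface. World frame = base frame: x ahead of the robot, y to its left, z up, the work surface at z = 0. Lengths are in m, angles in rad, forces in N, time in s.
With the tool pointing down it reaches from about 0.425 to 0.875 m from the base axis. Payload 4.7 kg.
Tool frame: the origin (TCP) lies midway between the tips of the shut fingers; the grasp point (between the pads) lies 19 mm behind it (ctrl.grip_point_offset is the distance from the TCP to the grasp point, in m); z points along the fingers, y is the line along which they close (so a half turn about z gives the same grasp; the last joint's range is limited). The gripper opens to 87 mm and grips with 3 to 60 N. Pads are 19 mm wide; open, the fingers measure 117 mm over their backs; the gripper's body (75 mm by 190 mm) begins 51 mm behind the grasp point.
Start: joints at [1.245, 0.321, -0.07, 1.45, 0.023, 1.371, -0.057], TCP at [0.217, -0.613, 0.223] pointing down, gripper open.
Joint ranges: [-2.86, 2.86], [-0.3, 2.09], [-1.38, 1.24], [0.06, 2.45], [-1.56, 4.7], [0.09, 2.05], [-2.69, 2.69]. Speed limits (rad/s): [2.57, 2.57, 3.14, 3.14, 3.14, 3.14, 3.14].

INTERFACE

Orientations are given as a rotation vector (axis times angle).
In Python, from bench import ctrl gives the robot as it stands. The module is installed in compiled form; this text tells all that it offers.
- The arm moves only by the shell command python3 -m handwheel 'ROWS' [OPENING] [FORCE]. ROWS is JSON, a list of rows, each an object of numbers: "x", "y", "z": the shift along the tool's x, y, z in m; "wx", "wy", "wz": the turn, a rotation vector about the tool's x, y, z in degrees. A call has 1 to 10 rows; each row is the pose to reach, as a shift and turn from the pose commanded when the call began, along the tool's axes at that moment; what a row does not reach only later rows make up. A row lasts 1/12 s, in which the tool goes at most 41.7 mm and 7.16 degrees, less where a joint would pass 70% of its speed; a pose out of reach is approached as far as the arm can. A call with a gripper value outside its range is refused whole. OPENING is the finger opening in m, from 0 to 0.087, set as the call begins (- or left out, the last holds). The fingers move at their own pace and stop on an object; FORCE is the grip in N (left out, the last holds). Time passes only in rows, so rows that repeat a pose let the fingers close. It gives the time, the measured TCP pose, the force, the opening and the grip force at its end, in the units of the state.
- ctrl.get_state(): the state, without advancing time (a new reading comes with each control period).
- ctrl.get_image(name): name is "scene" or "top" or "wrist"; returns a dict with "image" (420x560x3 uint8, red, green, blue), "K" (3x3 intrinsics, pixels), "world_to_cam" (4x4, takes a point from world to camera coordinates); the wrist camera has in their place "hand_eye" (4x4, takes a point from camera to tool coordinates, whose origin is the TCP and whose axes are the flange's). Camera axes: x right, y down, z forward; pixel columns grow to the right and rows downward; lengths in m; the calibration is good to about 2 mm. A picture is of the moment at which its call begins: read the wrist's pose just before it. There is no depth.
- ctrl.close_job(): hands the job in; it is judged then, once.
The state is a dict: "time": time; "joint_positions": joint angles; "qd": joint speeds; "joint_torque": joint torques, N m; "position": TCP position; "tool_rot": TCP orientation; "ft_force": force on the tool from outside, world axes, zero at the start; "torque": the same for the moment, N m; "grip_width": opening from 0.0 (shut) to 1.0 (fully open); "grip_force": force on a finger pad.
Only numpy, scipy, OpenCV 4.12 (cv2) and the standard library are available. Lean on these libraries where they do the work, as an engineer would, in place of code of your own. Each camera call takes 0.05 s, during which the arm holds its last target. There are 200 camera calls.

TASK

Fit the loose crank handle on the screw lift's square shaft and wind the deck up until its red pointers are level with the yellow lines on the chute. Then push every worn fitting on the deck over the open edge so it drops into the chute - slide them, do not lift them off the deck - and lay the crank handle flat on its orange mat again, with the deck left at that height and the other things on the bench left where they are. Turn the shaft only with the crank and keep the fingers off the bare shaft.

Things in the scene. Friction and masses are not known exactly. Their poses are not given: they have to be found in the camera images.
- lift: Fixed green screw lift. Origin on the bench under the middle of its deck; x points from the deck to the chute, y along the deck's width, z up. Its column stands at x 0, y -235 mm; the column's flat top, 70 by 70 mm, is 150 mm above the bench and carries the upright square drive shaft.
- deck_top (a point): Middle of the upper face of the aluminium deck, at the level of its red pointers; axes as the lift's. The deck is 170 mm (x) by 270 mm (y), with green curbs 5 mm thick (8 mm high at the back, -x; 12 mm high at the two y edges) and an open edge at +x, 85 mm from here. At the start it is 75 mm above the bench.
- deck (a joint): Rise of the deck above its lowest position, m. 0 at the start, at most 0.07.
- screw: Steel drive shaft of the lift's screw, vertical: 15 by 15 mm square for 34 mm above the column top, then a round 12 mm tip 6 mm high. Origin on its axis at the column's top; x and y parallel to the square's sides, turning with it. Clockwise seen from above raises the deck 12 mm per turn. Self-locking: stays where it is left. Winding takes about 6 N at the crank's grip.
- shaft_top (a point): Top end of the drive shaft, on its axis, 40 mm above the column's flat top.
- chute: Fixed blue chute with a catch bin, 3 mm beyond the deck's open edge; its height varies by 20 mm. Origin under its lip at x 0, z 0; x leads away from the deck, y along its width, z up. Lip at z 106 mm; slope down to z 2 mm at x 112 mm; bin to x 245 mm. 290 mm wide inside, cheeks 140 mm high up to x 127 mm, then 65 mm. Its back plate stops what is pushed off a deck that is too low.
- level_mark (a point): Middle of the line between the two yellow level lines on the chute's cheeks, at x 0, 112 mm above the chute's origin (6 mm above the lip): the height that the deck's upper face is to have.
- crank: Loose crank, 0.45 kg. Red hub 44 by 44 mm, 34 mm high, with a 19 mm square through hole; flat arm 18 mm wide, 12 mm thick at the bottom along +x; black upright grip, 24 mm across, spinning freely, 70 mm from the hub's axis, 13 to 67 mm above the underside. Origin: centre of the hub's underside, z up. Fitted in any of four yaws, its underside is on the column top; it has 19 degrees of play either way.
- crank_knob (a point): Middle of the crank's black grip: 70 mm along the crank's x from its origin, 43 mm above its underside.
- mat: Fixed thin orange mat, 200 mm (x) by 130 mm (y), 3 mm thick, where the crank lies at the start and belongs at the end. It lies to the left or the right of the lift. Origin at the centre of its underside.
- fitting1: Worn stainless double-flanged pipe ferrule, round; may be absent. About 54 mm across, 46 mm tall, 0.3 kg, standing upright on the deck at the start. Origin at the centre of its underside.
- fitting2: Worn brass double-flanged pipe ferrule, round; may be absent. About 54 mm across, 46 mm tall, 0.3 kg, standing upright on the deck at the start. Origin at the centre of its underside.
- fitting3: Worn union with a brass hexagon foot and round copper top; may be absent. About 54 mm across, 46 mm tall, 0.3 kg, standing upright on the deck at the start. Origin at the centre of its underside.
- fitting4: Worn blue square valve body (50 by 50 mm) with a round steel top; may be absent. About 54 mm across, 46 mm tall, 0.3 kg, standing upright on the deck at the start. Origin at the centre of its underside.
- clamp_ring: Bystander, loose: steel pipe clamp, an 80 mm ring with a 50 mm tail, 14 mm high. Leave it where it is.
- impeller: Bystander, loose: grey pump impeller disc 110 mm across, 30 mm high at the hub. Leave it where it is.
- grease_tin: Bystander, loose: flat green tin 80 mm across, 35 mm high. Leave it where it is.
- hole_saw: Bystander, loose: yellow hole saw standing on end, 36 mm across, 65 mm high. Leave it where it is.
Mind the look-alikes: they are no part of the job. What is shaped like the fitting1 but turquoise is not meant.

How it is judged:
By the outcome, as a careful person would: the job done as asked, in the order asked, and still so for the second after the job is handed in, with the robot touching nothing.
Of fitting1, fitting2, fitting3, fitting4 only 2 to 4 are there at a start; the rules pass over those that are not, and their reading is None.
At some moment in a run one of crank, fitting1, fitting2, fitting3, fitting4 may be knocked a few centimetres aside while the robot is not near it.
Once in a run the grip may slacken for a moment while it holds something.
It also fails if it takes over 208 s, if anything falls off the work surface, if the arm or the gripper's body presses on something with over 40 N, if the wrist force passes 120 N, or if a joint passes its speed limit or range.

## Working session

There is one attempt and no reset: what is moved stays moved. The work goes in short steps, Python scripts to look and compute and a shell command to move; the robot and the scene stay as the last step left them, time stands still between calls to the robot, and variables do not carry over. Pictures are saved under pics/ and viewed, at most 14 in all, crops included, and the job is handed in when it is done.

```bash
mkdir -p pics; cat > h.py <<'E'
import numpy as np, cv2
from bench import ctrl
from scipy.spatial.transform import Rotation as R
def snap(name, fn=None, scale=1):
    s=ctrl.get_state(); d=ctrl.get_image(name)
    if name=="wrist":
        T=np.eye(4); T[:3,:3]=R.from_rotvec(s["tool_rot"]).as_matrix(); T[:3,3]=s["position"]
        W=np.linalg.inv(T@np.array(d["hand_eye"]))
    else: W=np.array(d["world_to_cam"])
    d["W"]=W; d["K"]=np.array(d["K"])
    if fn:
        im=cv2.cvtColor(d["image"],cv2.COLOR_RGB2BGR)
        if scale!=1: im=cv2.resize(im,None,fx=scale,fy=scale)
        cv2.imwrite("pics/"+fn,im)
        np.savez("pics/"+fn+".npz",image=d["image"],K=d["K"],W=W)
    return d
def load(fn):
    z=np.load("pics/"+fn+".npz"); return dict(image=z["image"],K=z["K"],W=z["W"])
def ray(d,uv):
    C=np.linalg.inv(d["W"]); v=C[:3,:3]@np.linalg.inv(d["K"])@np.array([uv[0],uv[1],1.]); return C[:3,3],v/np.linalg.norm(v)
def onz(d,uv,z):
    o,v=ray(d,uv); return o+v*(z-o[2])/v[2]
def proj(d,p):
    q=d["K"]@(d["W"]@np.append(p,1))[:3]; return q[:2]/q[2]
def tri(a,b):
    A=np.zeros((3,3));B=np.zeros(3)
    for d,uv in (a,b):
        o,v=ray(d,uv);P=np.eye(3)-np.outer(v,v);A+=P;B+=P@o
    return np.linalg.solve(A,B)
E
python3 - <<'E'
from h import *
np.set_printoptions(precision=4,suppress=True)
s=ctrl.get_state(); print({k:np.round(v,3) for k,v in s.items()}, ctrl.grip_point_offset)
for n in("scene","top"):
    d=snap(n,n+"0.png",1.4); C=np.linalg.inv(d["W"]); print(n,C[:3,3],C[:3,2],d["K"][0,0])
E
```

```text
{'time': np.float64(0.0), 'joint_positions': array([ 1.245,  0.322, -0.07 ,  1.452,  0.023,  1.371, -0.057]), 'qd': array([ 0.001, -0.001, -0.001,  0.   ,  0.   ,  0.001, -0.001]), 'joint_torque': array([  0.   , -49.129,  -0.404, -31.253,  -0.064,   0.044,   0.   ]), 'position': array([ 0.216, -0.612,  0.221]), 'tool_rot': array([-3.095, -0.531,  0.001]), 'ft_force': array([-0.836, -0.271, -0.706]), 'torque': array([ 0.038, -0.014,  0.007]), 'grip_force': np.float64(0.0), 'grip_width': np.float64(0.995)} 0.0187
scene [1.3232 0.3396 0.918 ] [-0.6699 -0.2677 -0.6926] 463.1257414273878
top [0.2602 0.0374 1.7083] [ 0.1831  0.0148 -0.983 ] 532.744055101386
```

View pics/scene0.png

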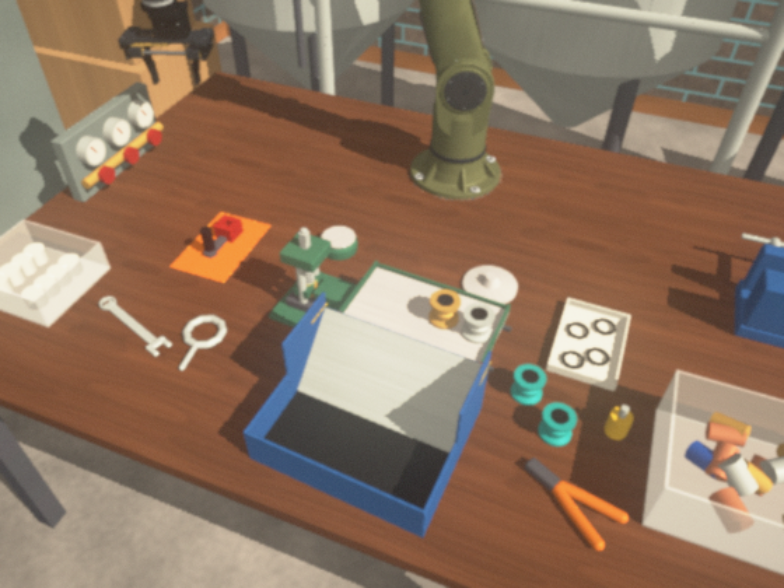

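View pics/top0.png

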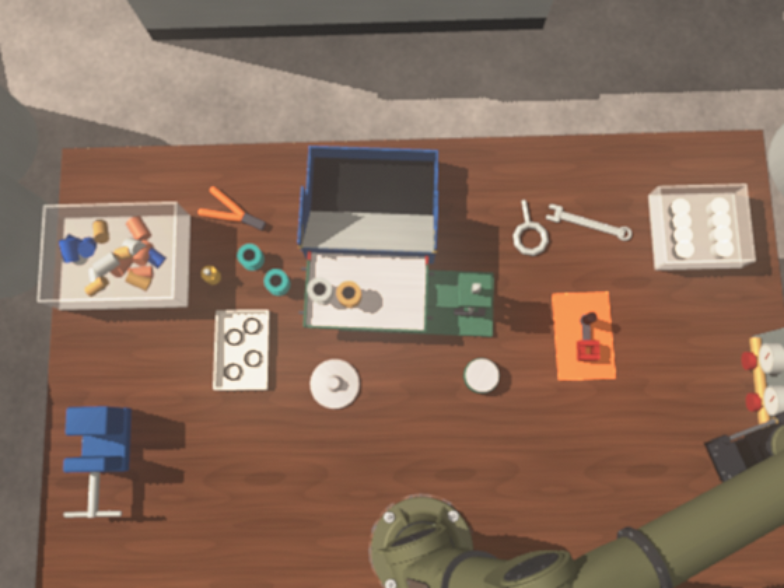

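The deck holds only fitting1 (stainless: top view 319,290; scene 479,320) and fitting2 (brass: top 348,293; scene 445,308). The crank lies on the mat at right (hub top 588,350, grip 589,318), and the shaft tip is at (476,287). The turquoise pair is not part of the job. Next I'll measure.

```bash
python3 - <<'E'
from h import *
np.set_printoptions(precision=4,suppress=True)
t=load("top0.png"); s=load("scene0.png")
f=1/1.4
for n,uv,z in [("deckBL",(308,328),.083),("deckBR",(426,330),.083),("deckFR",(427,257),.087),("deckFL",(312,253),.087),("shafttip",(476,287),.19),("fit1",(319,290),.121),("fit2",(348,293),.121),("hub",(588,350),.037),("grip",(589,318),.070)]:
    print(n,onz(t,np.array(uv)*f,z))
for n,a,b in [("tip",(476,287),(304,231)),("fit1",(319,290),(479,316)),("fit2",(348,293),(445,300))]:
    print(n,tri((t,np.array(a)*f),(s,np.array(b)*f)))
hsv=cv2.cvtColor(t["image"],cv2.COLOR_RGB2HSV)
m=cv2.inRange(hsv,(8,180,150),(20,255,255)); 
c=max(cv2.findContours(m,0,2)[0],key=cv2.contourArea); r=cv2.minAreaRect(c); print(r)
print("mat",[onz(t,p,.003) for p in cv2.boxPoints(r)])
# crops
a=cv2.resize(t["image"][165:245,205:365],None,fx=5,fy=5,interpolation=cv2.INTER_CUBIC)[:, :800]
b=cv2.resize(t["image"][200:280,380:450],None,fx=5,fy=5,interpolation=cv2.INTER_CUBIC)
cv2.imwrite("pics/c1.png",a[...,::-1]); 
x=cv2.resize(s["image"][155:245,120:200],None,fx=4,fy=4,interpolation=cv2.INTER_CUBIC)
out=np.zeros((400,350+320,3),np.uint8); out[:,:350]=b; out[:360,350:]=x
cv2.imwrite("pics/c2.png",out[...,::-1])
E
```

```text
deckBL [0.4787 0.2395 0.083 ]
deckBR [ 0.4678 -0.0197  0.083 ]
deckFR [ 0.6307 -0.027   0.087 ]
deckFL [0.6468 0.2295 0.087 ]
shafttip [ 0.5409 -0.122   0.19  ]
fit1 [0.5559 0.2106 0.121 ]
fit2 [0.5477 0.1478 0.121 ]
hub [ 0.4197 -0.3813  0.037 ]
grip [ 0.4871 -0.3803  0.07  ]
tip [ 0.5426 -0.124   0.1843]
fit1 [0.5576 0.2103 0.1133]
fit2 [0.5485 0.1465 0.119 ]Traceback (most recent call last):
  File "<stdin>", line 11, in <module>
ValueError: max() iterable argument is empty
```

```bash
python3 - <<'E'
from h import *
np.set_printoptions(precision=4,suppress=True)
t=load("top0.png"); s=load("scene0.png")
hsv=cv2.cvtColor(t["image"],cv2.COLOR_RGB2HSV)
print(hsv[215,400],hsv[250,420],hsv[225,400])
h0=hsv[215,400].astype(int)
m=cv2.inRange(hsv,tuple(map(float,h0-[5,50,60])),tuple(map(float,h0+[5,60,60])));m[:,:380]=0
m=cv2.morphologyEx(m,3,np.ones((5,5)))
c=max(cv2.findContours(m,0,2)[0],key=cv2.contourArea); r=cv2.minAreaRect(c)
P=np.array([onz(t,p,.003) for p in cv2.boxPoints(r)]);print("mat",P,P.mean(0))
a=cv2.resize(t["image"][165:245,205:365],None,fx=5,fy=5,interpolation=cv2.INTER_CUBIC)
b=cv2.resize(t["image"][200:280,380:450],None,fx=5,fy=5,interpolation=cv2.INTER_CUBIC)
x=cv2.resize(s["image"][150:200,130:250],None,fx=3.75,fy=3.75,interpolation=cv2.INTER_CUBIC)
out=np.zeros((600,800,3),np.uint8); out[:400]=a; out[400:587,:450]=x; out[400:,450:450+263]=cv2.resize(b,None,fx=.75,fy=.75)[60:260]
cv2.imwrite("pics/c1.png",out[...,::-1])
st=ctrl.get_state(); M=R.from_rotvec(st["tool_rot"]).as_matrix(); print(M); print(M.T@(np.array([.45,-.36,.26])-st["position"]))
print(np.linalg.inv(np.eye(4)),np.array(ctrl.get_image("wrist")["hand_eye"]))
E
```

```text
[ 12 166 244] [ 10 170 171] [ 13 164 245]
mat [[ 0.5574 -0.313   0.003 ]
 [ 0.5638 -0.4485  0.003 ]
 [ 0.3582 -0.4472  0.003 ]
 [ 0.3519 -0.3146  0.003 ]] [ 0.4578 -0.3808  0.003 ]Traceback (most recent call last):
  File "<stdin>", line 14, in <module>
ValueError: could not broadcast input array from shape (188,450,3) into shape (187,450,3)
```

```bash
cat >> h.py <<'E'
np.set_printoptions(precision=4,suppress=True)
def need(p,yaw=None):
    "shift in mm along tool axes, and turn (deg) to have tool y along world yaw (deg, mod 180) pointing down"
    s=ctrl.get_state(); Rm=R.from_rotvec(s["tool_rot"]); M=Rm.as_matrix()
    cur=np.degrees(np.arctan2(M[1,1],M[0,1]))
    out=[np.round(1000*M.T@(np.array(p)-s["position"]),1),"cur tool-y yaw %.2f"%cur]
    if yaw is not None:
        d=(yaw-cur+90)%180-90; z=np.array([0,0,-1.]); y=np.array([np.cos(np.radians(cur+d)),np.sin(np.radians(cur+d)),0]); T=np.column_stack([np.cross(y,z),y,z])
        out.append(np.round(np.degrees((Rm.inv()*R.from_matrix(T)).as_rotvec()),2))
    print(*out, "q7 %.2f"%s["joint_positions"][6], "pos",s["position"],"F",s["ft_force"],"t %.2f"%s["time"])
E
python3 - <<'E'
from h import *
d=ctrl.get_image("wrist");print(np.array(d["hand_eye"]),d["K"][0][0])
st=ctrl.get_state(); print(R.from_rotvec(st["tool_rot"]).as_matrix())
need([.43,-.38,.30],0)
t=load("top0.png"); s=load("scene0.png")
a=cv2.resize(t["image"][165:245,205:365],None,fx=5,fy=5,interpolation=cv2.INTER_CUBIC)
x=cv2.resize(s["image"][150:200,120:280],None,fx=5,fy=5,interpolation=cv2.INTER_CUBIC)[:200]
cv2.imwrite("pics/c1.png",np.vstack([a,x])[...,::-1])
E
```

```text
[[-0.0006 -0.9698 -0.2437  0.0664]
 [ 1.     -0.0005 -0.0002 -0.0012]
 [ 0.0001 -0.2437  0.9698 -0.1622]
 [ 0.      0.      0.      1.    ]] 338.9372676985375
[[ 0.9428  0.3334 -0.0006]
 [ 0.3334 -0.9428  0.0014]
 [-0.0001 -0.0015 -1.    ]]
[ 278.8 -148.1  -78.1] cur tool-y yaw -70.53 [ -0.08  -0.05 -70.53] q7 -0.06 pos [ 0.2165 -0.6124  0.2217] F [0.899  0.0053 0.4391] t 0.15
```

View pics/c1.png

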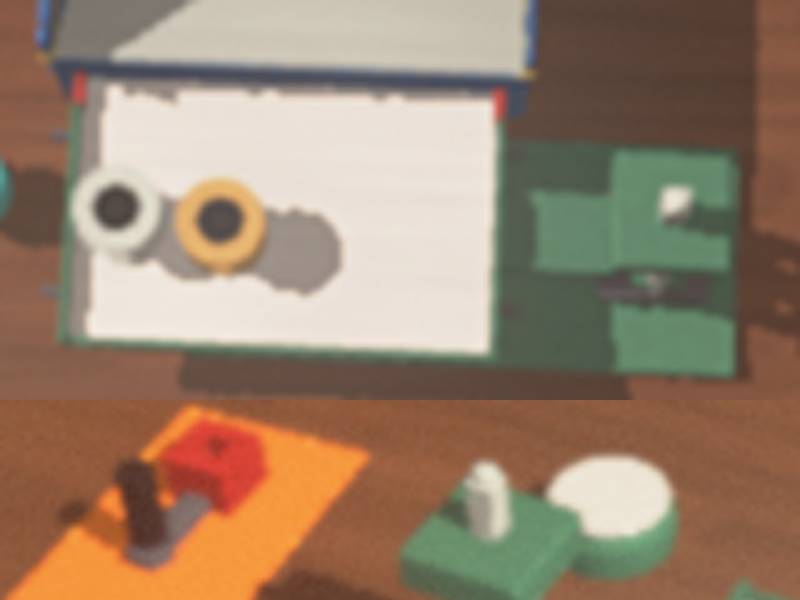

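The crop shows the shaft tip at crop (678,195), the column top around it, and the red pointers at (80,88) and (500,103). The crank lies along +x on the mat. I'll bring the wrist camera over the crank.

```bash
python3 -m handwheel '[{"x":0.29,"y":-0.145,"z":-0.078,"wz":19.5},{"x":0.29,"y":-0.145,"z":-0.078,"wz":19.5},{"x":0.29,"y":-0.145,"z":-0.078,"wz":19.5},{"x":0.29,"y":-0.145,"z":-0.078,"wz":19.5},{"x":0.29,"y":-0.145,"z":-0.078,"wz":19.5},{"x":0.29,"y":-0.145,"z":-0.078,"wz":19.5},{"x":0.29,"y":-0.145,"z":-0.078,"wz":19.5},{"x":0.29,"y":-0.145,"z":-0.078,"wz":19.5},{"x":0.29,"y":-0.145,"z":-0.078,"wz":19.5},{"x":0.29,"y":-0.145,"z":-0.078,"wz":19.5}]'
python3 - <<'E'
from h import *
d=snap("wrist","w1.png",1)
need([.43,-.38,.30],90)
E
```

```text
[ 278.8 -148.2  -78. ] cur tool-y yaw -70.53 [-0.06  0.02 19.47] q7 -0.06 pos [ 0.2165 -0.6126  0.2219] F [-0.2032 -0.3037  0.1832] t 0.20invalid input at $[0]: expected keys x, y, z, wx, wy, wz
```

View pics/w1.png

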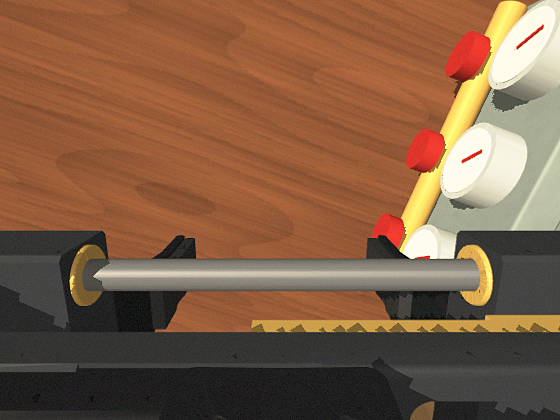

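Every row needs all six keys. The wrist view covers the area ahead of the tool in +x, with the gauge panel at right, so I'll stop short of the crank.

```bash
python3 -m handwheel '[{"x":0.213,"y":-0.171,"z":-0.078,"wx":0,"wy":0,"wz":19.5},{"x":0.213,"y":-0.171,"z":-0.078,"wx":0,"wy":0,"wz":19.5},{"x":0.213,"y":-0.171,"z":-0.078,"wx":0,"wy":0,"wz":19.5},{"x":0.213,"y":-0.171,"z":-0.078,"wx":0,"wy":0,"wz":19.5},{"x":0.213,"y":-0.171,"z":-0.078,"wx":0,"wy":0,"wz":19.5},{"x":0.213,"y":-0.171,"z":-0.078,"wx":0,"wy":0,"wz":19.5},{"x":0.213,"y":-0.171,"z":-0.078,"wx":0,"wy":0,"wz":19.5},{"x":0.213,"y":-0.171,"z":-0.078,"wx":0,"wy":0,"wz":19.5},{"x":0.213,"y":-0.171,"z":-0.078,"wx":0,"wy":0,"wz":19.5}]'
python3 - <<'E'
from h import *
d=snap("wrist","w2.png",1)
need([.43,-.38,.30],90)
E
```

```text
time: 0.95
position: [0.3622, -0.3789, 0.3016]
tool_rot: [3.14, 0.007, 0.002]
ft_force: [-1.2, -0.6, -1.8]
grip_width: 1.003
grip_force: 0.0
[69.6 -0.6  0.7] cur tool-y yaw -89.96 [0.07 0.02 0.04] q7 -0.81 pos [ 0.3604 -0.3806  0.3008] F [-1.601  -0.8956  0.7846] t 1.00
```

View pics/w2.png

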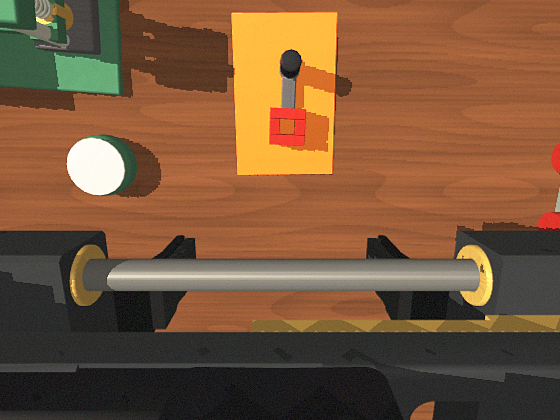

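The view shows the crank on the mat, with the hub's top face around (287,126) and grip top at (291,57). The tin is at left (100,165).

```bash
python3 - <<'E'
from h import *
d=load("w2.png"); hsv=cv2.cvtColor(d["image"],cv2.COLOR_RGB2HSV)
m=(cv2.inRange(hsv,(0,150,90),(5,255,255))|cv2.inRange(hsv,(174,150,90),(180,255,255))); m[:,400:]=0
c=max(cv2.findContours(m,0,2)[0],key=cv2.contourArea); r=cv2.minAreaRect(c); B=cv2.boxPoints(r)
P=np.array([onz(d,p,.037) for p in B]); print(B,"\n",P,P.mean(0))
# hole
x,y,w,h=cv2.boundingRect(c); print(x,y,w,h); hole=255-m[y:y+h,x:x+w]
cc=[k for k in cv2.findContours(hole,2,2)[0] if 60<cv2.contourArea(k)]
for k in cc:
    q=cv2.minAreaRect(k); print("in",q, onz(d,np.array(q[0])+[x,y],.037))
g=cv2.inRange(hsv,(0,0,0),(180,255,60)); g[:30]=0;g[100:]=0;g[:,:270]=0;g[:,320:]=0
k=max(cv2.findContours(g,0,2)[0],key=cv2.contourArea); b=cv2.boundingRect(k); print(b); top=(b[0]+b[2]/2-.5,b[1]+b[2]/2-.5); print("grip",onz(d,top,.070))
o=hsv[130:140,240:262].reshape(-1,3).mean(0);print(o)
m=cv2.inRange(hsv,(12,120,150),(25,255,255)); m=cv2.morphologyEx(m,3,np.ones((25,25)));m[:,:200]=0;m[:,360:]=0;m[230:]=0
k=max(cv2.findContours(m,0,2)[0],key=cv2.contourArea);q=cv2.boxPoints(cv2.minAreaRect(k));P=np.array([onz(d,p,.003) for p in q]);print("mat",P,P.mean(0))
E
```

```text
[[270. 108.]
 [305. 108.]
 [305. 145.]
 [270. 145.]] 
 [[ 0.445  -0.3649  0.037 ]
 [ 0.4451 -0.4072  0.037 ]
 [ 0.401  -0.4082  0.037 ]
 [ 0.4009 -0.3647  0.037 ]] [ 0.423  -0.3863  0.037 ]
270 108 36 38
in ((16.535531997680664, 18.00253677368164), (14.890633583068848, 15.033126831054688), 4.085616588592529) [ 0.4239 -0.3851  0.037 ]
(281, 50, 21, 28)
grip [ 0.4935 -0.3887  0.07  ]
[ 19.0773 194.4909 255.    ]
mat [[ 0.2805 -0.2637  0.003 ]
 [ 0.572  -0.2794  0.003 ]
 [ 0.5729 -0.4726  0.003 ]
 [ 0.2812 -0.4901  0.003 ]] [ 0.4267 -0.3765  0.003 ]
```

```bash
python3 -m handwheel '[{"x":0.062,"y":0.005,"z":0.04,"wx":0,"wy":0,"wz":2},{"x":0.062,"y":0.005,"z":0.08,"wx":0,"wy":0,"wz":2},{"x":0.062,"y":0.005,"z":0.12,"wx":0,"wy":0,"wz":2},{"x":0.062,"y":0.005,"z":0.16,"wx":0,"wy":0,"wz":2},{"x":0.062,"y":0.005,"z":0.2,"wx":0,"wy":0,"wz":2},{"x":0.062,"y":0.005,"z":0.22,"wx":0,"wy":0,"wz":2},{"x":0.062,"y":0.005,"z":0.22,"wx":0,"wy":0,"wz":2},{"x":0.062,"y":0.005,"z":0.22,"wx":0,"wy":0,"wz":2}]'
python3 - <<'E'
from h import *
need([.423,-.386,.009],88)
need([.423,-.386,.009],88)
E
```

```text
time: 1.67
position: [0.4198, -0.386, 0.0784]
tool_rot: [-3.138, 0.06, 0.007]
ft_force: [0.4, -0.6, 0.5]
grip_width: 0.999
grip_force: 0.0
[ 3.5  0.1 69.4] cur tool-y yaw -92.18 [-0.18  0.26 -0.18] q7 -0.97 pos [ 0.4198 -0.386   0.0784] F [ 0.3795 -0.6313  0.4919] t 1.67
[ 3.5  0.1 69.4] cur tool-y yaw -92.18 [-0.18  0.26 -0.18] q7 -0.97 pos [ 0.4198 -0.386   0.0784] F [ 0.3795 -0.6313  0.4919] t 1.67
```

```bash
python3 -m handwheel '[{"x":0.002,"y":0,"z":0.035,"wx":0,"wy":0,"wz":0},{"x":0.002,"y":0,"z":0.06,"wx":0,"wy":0,"wz":0},{"x":0.002,"y":0,"z":0.069,"wx":0,"wy":0,"wz":0},{"x":0.002,"y":0,"z":0.069,"wx":0,"wy":0,"wz":0},{"x":0.002,"y":0,"z":0.069,"wx":0,"wy":0,"wz":0}]' && python3 -m handwheel '[{"x":0,"y":0,"z":0,"wx":0,"wy":0,"wz":0},{"x":0,"y":0,"z":0,"wx":0,"wy":0,"wz":0},{"x":0,"y":0,"z":0,"wx":0,"wy":0,"wz":0},{"x":0,"y":0,"z":0,"wx":0,"wy":0,"wz":0},{"x":0,"y":0,"z":0,"wx":0,"wy":0,"wz":0},{"x":0,"y":0,"z":0,"wx":0,"wy":0,"wz":0},{"x":0,"y":0,"z":0,"wx":0,"wy":0,"wz":0}]' 0.02 50
```

```text
time: 2.08
position: [0.4253, -0.3873, 0.0137]
tool_rot: [3.139, -0.057, 0.003]
ft_force: [0.2, -0.3, 0.2]
grip_width: 1.003
grip_force: 0.0
time: 2.67
position: [0.4244, -0.3858, 0.0116]
tool_rot: [3.141, -0.056, -0.0]
ft_force: [-0.1, 0.5, -0.2]
grip_width: 0.558
grip_force: 0.0
```

```bash
python3 -m handwheel '[{"x":0,"y":0,"z":0,"wx":0,"wy":0,"wz":0},{"x":0,"y":0,"z":0,"wx":0,"wy":0,"wz":0},{"x":0,"y":0,"z":0,"wx":0,"wy":0,"wz":0},{"x":0,"y":0,"z":0,"wx":0,"wy":0,"wz":0}]' && python3 -m handwheel '[{"x":0,"y":0,"z":-0.03,"wx":0,"wy":0,"wz":0},{"x":0,"y":0,"z":-0.07,"wx":0,"wy":0,"wz":0},{"x":0,"y":0,"z":-0.11,"wx":0,"wy":0,"wz":0},{"x":0,"y":0,"z":-0.15,"wx":0,"wy":0,"wz":0},{"x":0,"y":0,"z":-0.19,"wx":0,"wy":0,"wz":0},{"x":0,"y":0,"z":-0.23,"wx":0,"wy":0,"wz":0},{"x":0,"y":0,"z":-0.25,"wx":0,"wy":0,"wz":0},{"x":0,"y":0,"z":-0.25,"wx":0,"wy":0,"wz":0},{"x":0,"y":0,"z":-0.25,"wx":0,"wy":0,"wz":0}]'
python3 - <<'E'
from h import *
need([.47,-.13,.26],88)
E
```

```text
time: 3.0
position: [0.4243, -0.3861, 0.0116]
tool_rot: [3.141, -0.056, -0.0]
ft_force: [-1.2, -1.1, -1.1]
grip_width: 0.502
grip_force: 50.1
time: 3.75
position: [0.4244, -0.3853, 0.2608]
tool_rot: [-3.141, 0.055, 0.001]
ft_force: [-0.1, -0.3, -6.0]
grip_width: 0.501
grip_force: 50.1
[  36.7 -256.8    0.9] cur tool-y yaw -92.01 [-0.02  0.02 -0.01] q7 -0.94 pos [ 0.4244 -0.3853  0.2608] F [-0.1321 -0.2804 -6.0346] t 3.75
```

```bash
python3 -m handwheel '[{"x":0.03,"y":-0.185,"z":-0.01,"wx":0,"wy":0,"wz":0},{"x":0.03,"y":-0.185,"z":-0.01,"wx":0,"wy":0,"wz":0},{"x":0.03,"y":-0.185,"z":-0.01,"wx":0,"wy":0,"wz":0},{"x":0.03,"y":-0.185,"z":-0.01,"wx":0,"wy":0,"wz":0},{"x":0.03,"y":-0.185,"z":-0.01,"wx":0,"wy":0,"wz":0},{"x":0.03,"y":-0.185,"z":-0.01,"wx":0,"wy":0,"wz":0},{"x":0.03,"y":-0.185,"z":-0.01,"wx":0,"wy":0,"wz":0},{"x":0.03,"y":-0.185,"z":-0.01,"wx":0,"wy":0,"wz":0}]'
python3 - <<'E'
from h import *
d=snap("wrist","w3.png",1)
need([.542,-.124,.26],88)
E
```

```text
time: 4.42
position: [0.4593, -0.2024, 0.2686]
tool_rot: [-3.14, 0.057, 0.008]
ft_force: [-0.3, 0.0, -4.6]
grip_width: 0.503
grip_force: 50.1
[ 79.6 -82.1   8.9] cur tool-y yaw -92.15 [-0.07  0.23 -0.15] q7 -1.24 pos [ 0.4594 -0.203   0.2691] F [-0.6719 -0.3085 -3.9011] t 4.47
```

View pics/w3.png

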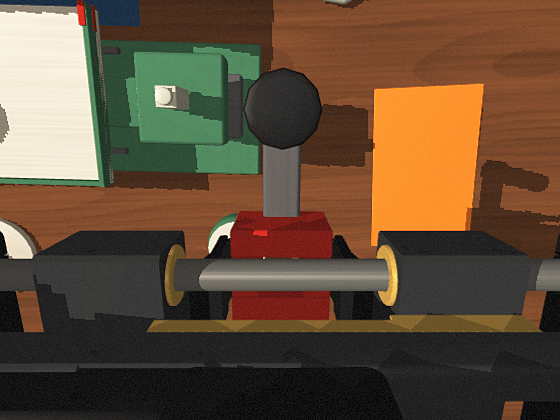

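The shaft tip is at (163,96) on the column top (136–228, 53–144), and the crank is held by the hub with its grip ahead.

```bash
python3 - <<'E'
from h import *
d=load("w3.png"); print("tip",onz(d,(163,96),.19)); im=d["image"]
hsv=cv2.cvtColor(im,cv2.COLOR_RGB2HSV); print(hsv[130,160],hsv[70,160],hsv[160,160])
h0=hsv[70,160].astype(float)
m=cv2.inRange(hsv,(h0[0]-6,h0[1]-40,h0[2]-22),(h0[0]+6,h0[1]+40,h0[2]+40)); m[:,:130]=0;m[:,240:]=0;m[155:]=0
m=cv2.morphologyEx(m,2,np.ones((3,3)))
k=max(cv2.findContours(m,0,2)[0],key=cv2.contourArea);r=cv2.minAreaRect(k); P=np.array([onz(d,p,.15) for p in cv2.boxPoints(r)]);print(r,P,P.mean(0))
w=cv2.resize(im[75:120,140:205],None,fx=7,fy=7,interpolation=cv2.INTER_CUBIC)
cv2.imwrite("pics/c3.png",w[...,::-1])
E
```

```text
tip [ 0.5449 -0.1246  0.19  ]
[ 68 102 137] [ 67  99 147] [ 69 102  80]
((175.49996948242188, 96.99999237060547), (90.99998474121094, 89.99998474121094), 0.0) [[ 0.5135 -0.0802  0.15  ]
 [ 0.5809 -0.0902  0.15  ]
 [ 0.5783 -0.1597  0.15  ]
 [ 0.5108 -0.1543  0.15  ]] [ 0.5459 -0.1211  0.15  ]
```

View pics/c3.png

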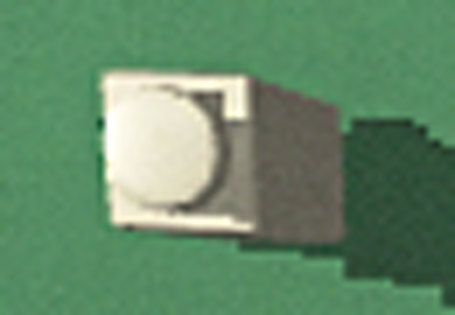

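```bash
python3 - <<'E'
from h import *
d=load("w3.png")
q=[onz(d,np.array(p)/7+[140,75],.184) for p in [(104,75),(250,77),(253,230),(113,226)]]
print(np.array(q),np.mean(q,0)); 
for a,b in((3,0),(2,1)): v=q[b]-q[a]; print(np.degrees(np.arctan2(v[1],v[0])),np.linalg.norm(v))
for a,b in((1,0),(2,3)): v=q[b]-q[a]; print(np.degrees(np.arctan2(v[1],v[0]))-90,np.linalg.norm(v))
print(onz(d,(163.1,96.3),.19)); need([.546,-.1245,.213],88)
E
```

```text
[[ 0.5523 -0.1179  0.184 ]
 [ 0.5516 -0.1322  0.184 ]
 [ 0.5372 -0.1308  0.184 ]
 [ 0.5381 -0.1169  0.184 ]] [ 0.5448 -0.1245  0.184 ]
-3.7844415010675783 0.01424465857490846
-5.330263922098776 0.014457732882615749
-2.8604095860446677 0.014336617741017238
-3.6883388729975906 0.01394475512587286
[ 0.5447 -0.1247  0.19  ]
[ 83.8 -81.6  55.9] cur tool-y yaw -92.15 [-0.07  0.23 -0.15] q7 -1.24 pos [ 0.4594 -0.203   0.2691] F [-0.6719 -0.3085 -3.9011] t 4.47
```

```bash
python3 -m handwheel '[{"x":0.03,"y":-0.03,"z":0.0,"wx":0,"wy":0,"wz":2},{"x":0.06,"y":-0.06,"z":0.02,"wx":0,"wy":0,"wz":2},{"x":0.083,"y":-0.08,"z":0.04,"wx":0,"wy":0,"wz":2},{"x":0.083,"y":-0.082,"z":0.056,"wx":0,"wy":0,"wz":2},{"x":0.083,"y":-0.082,"z":0.056,"wx":0,"wy":0,"wz":2},{"x":0.083,"y":-0.082,"z":0.056,"wx":0,"wy":0,"wz":2},{"x":0.083,"y":-0.082,"z":0.056,"wx":0,"wy":0,"wz":2}]'
python3 - <<'E'
from h import *
snap("wrist"); need([.546,-.1245,.200],86)
snap("wrist"); need([.546,-.1245,.200],86)
d=snap("scene"); im=d["image"]
cv2.imwrite("pics/c4.png",cv2.resize(im[105:215,150:290],None,fx=5,fy=5,interpolation=cv2.INTER_CUBIC)[...,::-1])
E
```

```text
time: 5.05
position: [0.5464, -0.1253, 0.2155]
tool_rot: [3.139, -0.116, -0.001]
ft_force: [-0.5, 0.6, -4.4]
grip_width: 0.499
grip_force: 50.1
[-0.8 -0.7 16.3] cur tool-y yaw -94.23 [ 0.06 -0.06 -0.23] q7 -1.53 pos [ 0.5468 -0.1253  0.2163] F [-0.4636 -0.9064 -4.3677] t 5.10
[-1.  -0.4 16.7] cur tool-y yaw -94.22 [ 0.06 -0.1  -0.22] q7 -1.53 pos [ 0.547  -0.125   0.2167] F [-0.3526  0.2168 -4.6844] t 5.15
```

View pics/c4.png

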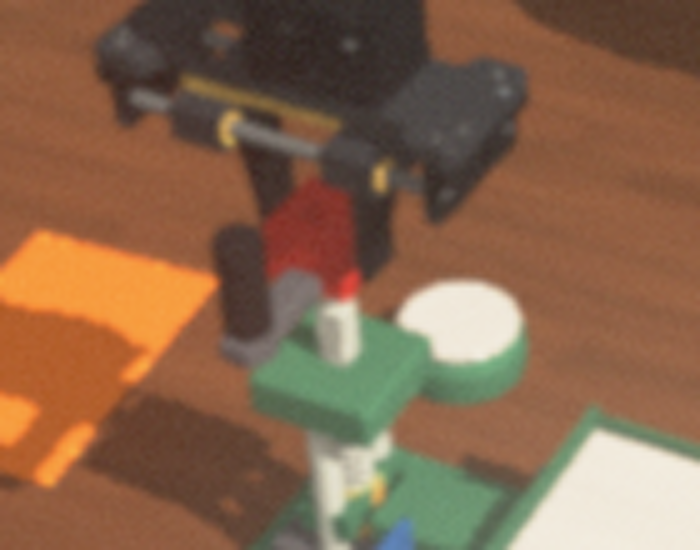

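The scene crop shows the crank hovering over the shaft: hub red at (310,240), shaft tip at (337,300).

```bash
python3 - <<'E'
from h import *
d=load("scene0.png"); c=lambda p:(proj(d,p)-[150,105])*5
print("tip",c([.5447,-.1247,.19]),"base of shaft",c([.5447,-.1247,.15]))
uz=.2165-.0086; a=np.radians(-4)
for sx,sy in((1,1),(1,-1),(-1,1)):
    v=np.array([[np.cos(a),-np.sin(a)],[np.sin(a),np.cos(a)]])@[.022*sx,.022*sy]
    print(sx,sy,c([.5458+v[0],-.1247+v[1],uz]),c([.5458+v[0],-.1247+v[1],uz+.034]))
# tip contour in scene0
im=d["image"]; hsv=cv2.cvtColor(im,cv2.COLOR_RGB2HSV)
m=cv2.inRange(hsv,(0,0,150),(180,70,255))[155:190,205:230]; ys,xs=np.nonzero(m); print((xs.min()+205-150)*5,(xs.max()+206-150)*5,(ys.min()+155-105)*5)
E
```

```text
tip [334.7939 293.5503] base of shaft [341.127  354.8245]
1 1 [346.3136 304.6512] [340.7571 248.726 ]
1 -1 [268.608  279.1575] [261.4662 223.3876]
-1 1 [392.2527 253.9175] [387.8032 198.3527]
315 400 285
```

```bash
python3 -m handwheel '[{"x":-0.001,"y":0,"z":0.01,"wx":0,"wy":0,"wz":0},{"x":-0.001,"y":0,"z":0.016,"wx":0,"wy":0,"wz":0},{"x":-0.001,"y":0,"z":0.019,"wx":0,"wy":0,"wz":0},{"x":-0.001,"y":0,"z":0.021,"wx":0,"wy":0,"wz":0},{"x":-0.001,"y":0,"z":0.021,"wx":0,"wy":0,"wz":0}]'
```

```text
time: 5.62
position: [0.5453, -0.1228, 0.1937]
tool_rot: [-3.139, 0.11, 0.002]
ft_force: [-0.1, 0.3, -5.1]
grip_width: 0.501
grip_force: 50.1
```

```bash
python3 -m handwheel '[{"x":0,"y":0,"z":0.003,"wx":0,"wy":0,"wz":0},{"x":0,"y":0,"z":0.006,"wx":0,"wy":0,"wz":0},{"x":0,"y":0,"z":0.008,"wx":0,"wy":0,"wz":0},{"x":0,"y":0,"z":0.01,"wx":0,"wy":0,"wz":0},{"x":0,"y":0,"z":0.01,"wx":0,"wy":0,"wz":0}]'
```

```text
time: 6.03
position: [0.5456, -0.1233, 0.1839]
tool_rot: [3.139, -0.111, -0.001]
ft_force: [0.4, -1.8, -6.2]
grip_width: 0.501
grip_force: 50.1
```

```bash
python3 -m handwheel '[{"x":0,"y":0,"z":0.005,"wx":0,"wy":0,"wz":0},{"x":0,"y":0,"z":0.01,"wx":0,"wy":0,"wz":0},{"x":0,"y":0,"z":0.015,"wx":0,"wy":0,"wz":0},{"x":0,"y":0,"z":0.019,"wx":0,"wy":0,"wz":0},{"x":0,"y":0,"z":0.022,"wx":0,"wy":0,"wz":0},{"x":0,"y":0,"z":0.023,"wx":0,"wy":0,"wz":0},{"x":0,"y":0,"z":0.023,"wx":0,"wy":0,"wz":0}]'
```

```text
time: 6.62
position: [0.5454, -0.1234, 0.1609]
tool_rot: [3.139, -0.111, -0.001]
ft_force: [0.1, -3.9, -6.1]
grip_width: 0.502
grip_force: 50.1
```

```bash
python3 -m handwheel '[{"x":0,"y":0,"z":0,"wx":0,"wy":0,"wz":0},{"x":0,"y":0,"z":0,"wx":0,"wy":0,"wz":0},{"x":0,"y":0,"z":0,"wx":0,"wy":0,"wz":0},{"x":0,"y":0,"z":-0.03,"wx":0,"wy":0,"wz":0},{"x":0,"y":0,"z":-0.07,"wx":0,"wy":0,"wz":0},{"x":0,"y":0,"z":-0.1,"wx":0,"wy":0,"wz":0},{"x":-0.04,"y":0,"z":-0.1,"wx":0,"wy":0,"wz":0},{"x":-0.06,"y":0,"z":-0.1,"wx":0,"wy":0,"wz":0},{"x":-0.06,"y":0,"z":-0.1,"wx":0,"wy":0,"wz":0}]' 0.087
python3 - <<'E'
from h import *
snap("wrist","w4.png"); need([.615,-.129,.24],86)
E
```

```text
time: 7.37
position: [0.4841, -0.1177, 0.2633]
tool_rot: [3.138, -0.11, 0.002]
ft_force: [0.5, 0.1, 0.3]
grip_width: 0.986
grip_force: 0.0
[129.7   1.9  23.4] cur tool-y yaw -94.02 [ 0.08 -0.15 -0.02] q7 -1.45 pos [ 0.4857 -0.118   0.263 ] F [ 0.276  -0.3675  0.8425] t 7.42
```

View pics/w4.png

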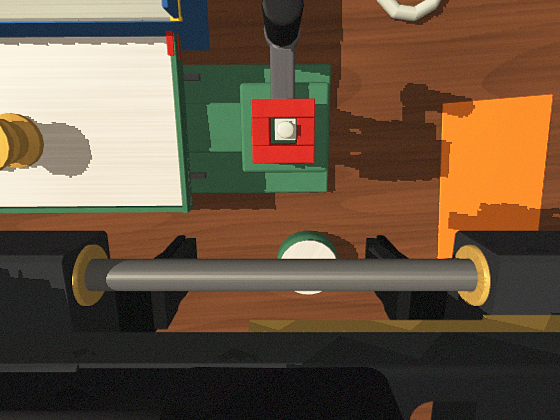

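The crank is seated: the shaft tip shows through the hub at (285,130) and the hub sits on the column top. Now the grip and the level lines.

```bash
python3 - <<'E'
from h import *
d=load("w4.png"); print("tip",onz(d,(285.5,130),.19),"hub",onz(d,(283,131),.184),"knob(guess)",proj(d,[.615,-.129,.217]))
t=load("top0.png"); s=load("scene0.png")
# level lines: crops
a=np.vstack([cv2.resize(t["image"][168:192,208:228],None,fx=12,fy=12,interpolation=3),cv2.resize(t["image"][168:192,298:318],None,fx=12,fy=12,interpolation=3)])
b=cv2.resize(s["image"][208:250,218:248],None,fx=9,fy=9,interpolation=3)
c=cv2.resize(s["image"][245:287,335:365],None,fx=9,fy=9,interpolation=3)
out=np.zeros((576,800,3),np.uint8); out[:,:240]=a; out[:378,245:515]=b; out[:378,520:790]=c
cv2.imwrite("pics/c5.png",out[...,::-1])
E
```

```text
tip [ 0.5446 -0.1241  0.19  ] hub [ 0.5439 -0.1225  0.184 ] knob(guess) [286.4538  -0.4764]
```

View pics/c5.png

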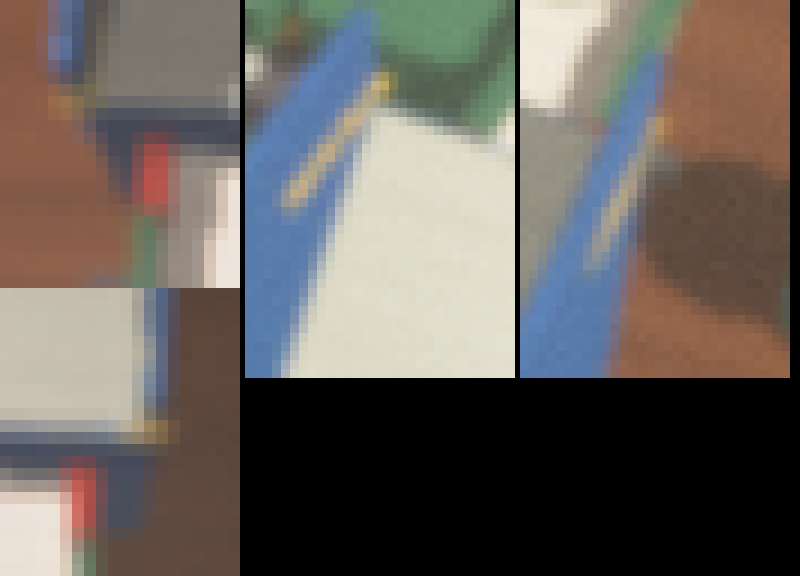

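The crops show yellow line back ends: top view px (213.4,176.8) and (310.7,180), scene view px (350.6,259.1) and (233.9,217.4).

```bash
python3 - <<'E'
from h import *
t=load("top0.png"); s=load("scene0.png"); w=load("w4.png")
print(tri((t,(213.4,176.8)),(s,(350.6,259.1))),tri((t,(310.7,180)),(s,(233.9,217.4))))
# red pointers (deck level .075): top px
print("red top",onz(t,(208+155/12,168+140/12),.08),onz(t,(298+80/12,168+(470-288)/12),.08))
# wrist colours: yellow and red in upper-left
hsv=cv2.cvtColor(w["image"],cv2.COLOR_RGB2HSV)
y=cv2.inRange(hsv,(18,120,120),(32,255,255)); y[60:]=0;y[:,:100]=0;y[:,230:]=0
r=cv2.inRange(hsv,(0,150,100),(5,255,255))|cv2.inRange(hsv,(175,150,100),(180,255,255)); r[70:]=0;r[:,:100]=0;r[:,230:]=0
for m in(y,r):
    v,u=np.nonzero(m); print(len(u), u.min(),u.max(),v.min(),v.max(), u.mean(),v.mean())
# base chute rear corners bottom & cheek top in scene
E
```

```text
[0.6527 0.2552 0.1172] [ 0.634  -0.0419  0.1164]
red top [0.652  0.2365 0.08  ] [ 0.6337 -0.0262  0.08  ]
74 170 181 0 20 176.95945945945945 13.95945945945946
199 166 180 31 59 171.3819095477387 43.21608040201005
```

```bash
python3 -m handwheel '[{"x":0.04,"y":0.002,"z":0,"wx":0,"wy":0,"wz":0},{"x":0.08,"y":0.002,"z":0,"wx":0,"wy":0,"wz":0},{"x":0.115,"y":0.002,"z":0,"wx":0,"wy":0,"wz":0},{"x":0.129,"y":0.002,"z":0,"wx":0,"wy":0,"wz":0},{"x":0.129,"y":0.002,"z":0.03,"wx":0,"wy":0,"wz":0},{"x":0.129,"y":0.002,"z":0.06,"wx":0,"wy":0,"wz":0},{"x":0.129,"y":0.002,"z":0.082,"wx":0,"wy":0,"wz":0},{"x":0.129,"y":0.002,"z":0.082,"wx":0,"wy":0,"wz":0}]' 0.06
python3 -m handwheel '[{"x":0,"y":0,"z":0,"wx":0,"wy":0,"wz":0},{"x":0,"y":0,"z":0,"wx":0,"wy":0,"wz":0},{"x":0,"y":0,"z":0,"wx":0,"wy":0,"wz":0},{"x":0,"y":0,"z":0,"wx":0,"wy":0,"wz":0},{"x":0,"y":0,"z":0,"wx":0,"wy":0,"wz":0},{"x":0,"y":0,"z":0,"wx":0,"wy":0,"wz":0},{"x":0,"y":0,"z":0,"wx":0,"wy":0,"wz":0},{"x":0,"y":0,"z":0,"wx":0,"wy":0,"wz":0}]' 0.01 40
python3 - <<'E'
from h import *
need([.615,-.129,.179],86)
E
```

```text
time: 8.08
position: [0.6123, -0.1284, 0.1738]
tool_rot: [-3.137, 0.109, 0.013]
ft_force: [-0.5, -0.4, -1.1]
grip_width: 0.692
grip_force: 0.0
time: 8.75
position: [0.615, -0.1295, 0.1803]
tool_rot: [3.14, -0.11, 0.002]
ft_force: [-0.1, 0.4, 2.2]
grip_width: 0.265
grip_force: 40.0
[-0.  -0.5  1.3] cur tool-y yaw -94.03 [ 0.   -0.08 -0.03] q7 -1.60 pos [ 0.615  -0.1295  0.1803] F [-0.0521  0.4319  2.1934] t 8.75
```

```bash
python3 -m handwheel '[{"x":-0.0034,"y":0.0216,"z":0,"wx":0,"wy":0,"wz":0},{"x":-0.0134,"y":0.0411,"z":0,"wx":0,"wy":0,"wz":0},{"x":-0.0289,"y":0.0566,"z":0,"wx":0,"wy":0,"wz":0},{"x":-0.0484,"y":0.0666,"z":0,"wx":0,"wy":0,"wz":0},{"x":-0.07,"y":0.07,"z":0,"wx":0,"wy":0,"wz":0}]'
python3 -m handwheel '[{"x":-0.0216,"y":-0.0034,"z":0,"wx":0,"wy":0,"wz":0},{"x":-0.0411,"y":-0.0134,"z":0,"wx":0,"wy":0,"wz":0},{"x":-0.0566,"y":-0.0289,"z":0,"wx":0,"wy":0,"wz":0},{"x":-0.0666,"y":-0.0484,"z":0,"wx":0,"wy":0,"wz":0},{"x":-0.07,"y":-0.07,"z":0,"wx":0,"wy":0,"wz":0},{"x":-0.07,"y":-0.07,"z":0,"wx":0,"wy":0,"wz":0}]'
python3 - <<'E'
from h import *
need([.5446-.0698,-.1241+.0049,.18],86)
E
```

```text
time: 9.17
position: [0.5432, -0.1954, 0.1806]
tool_rot: [-3.139, 0.111, -0.015]
ft_force: [7.8, 3.4, -1.9]
grip_width: 0.266
grip_force: 40.0
time: 9.67
position: [0.4768, -0.1177, 0.1805]
tool_rot: [3.137, -0.105, 0.01]
ft_force: [5.6, -0.7, -2.8]
grip_width: 0.262
grip_force: 40.0
[-1.9  1.6  0.5] cur tool-y yaw -93.82 [ 0.13 -0.36  0.18] q7 -1.46 pos [ 0.4768 -0.1177  0.1805] F [ 5.5885 -0.6567 -2.8448] t 9.67
```

```bash
python3 -m handwheel '[{"x":0.0034,"y":-0.0216,"z":0,"wx":0,"wy":0,"wz":0},{"x":0.0134,"y":-0.0411,"z":0,"wx":0,"wy":0,"wz":0},{"x":0.0289,"y":-0.0566,"z":0,"wx":0,"wy":0,"wz":0},{"x":0.0484,"y":-0.0666,"z":0,"wx":0,"wy":0,"wz":0},{"x":0.07,"y":-0.07,"z":0,"wx":0,"wy":0,"wz":0},{"x":0.0916,"y":-0.0666,"z":0,"wx":0,"wy":0,"wz":0},{"x":0.1111,"y":-0.0566,"z":0,"wx":0,"wy":0,"wz":0},{"x":0.1266,"y":-0.0411,"z":0,"wx":0,"wy":0,"wz":0},{"x":0.1366,"y":-0.0216,"z":0,"wx":0,"wy":0,"wz":0},{"x":0.14,"y":0,"z":0,"wx":0,"wy":0,"wz":0}]'
python3 -m handwheel '[{"x":-0.0034,"y":0.0216,"z":0,"wx":0,"wy":0,"wz":0},{"x":-0.0134,"y":0.0411,"z":0,"wx":0,"wy":0,"wz":0},{"x":-0.0289,"y":0.0566,"z":0,"wx":0,"wy":0,"wz":0},{"x":-0.0484,"y":0.0666,"z":0,"wx":0,"wy":0,"wz":0},{"x":-0.07,"y":0.07,"z":0,"wx":0,"wy":0,"wz":0},{"x":-0.0916,"y":0.0666,"z":0,"wx":0,"wy":0,"wz":0},{"x":-0.1111,"y":0.0566,"z":0,"wx":0,"wy":0,"wz":0},{"x":-0.1266,"y":0.0411,"z":0,"wx":0,"wy":0,"wz":0},{"x":-0.1366,"y":0.0216,"z":0,"wx":0,"wy":0,"wz":0},{"x":-0.14,"y":0,"z":0,"wx":0,"wy":0,"wz":0}]'
```

```text
time: 10.5
position: [0.6164, -0.1222, 0.1804]
tool_rot: [-3.131, 0.099, -0.002]
ft_force: [-0.5, 10.9, 2.3]
grip_width: 0.264
grip_force: 40.0
time: 11.33
position: [0.4762, -0.1233, 0.1805]
tool_rot: [3.133, -0.116, 0.011]
ft_force: [11.0, -9.1, -4.9]
grip_width: 0.264
grip_force: 40.0
```

```bash
python3 -m handwheel '[{"x":0.0034,"y":-0.0216,"z":0,"wx":0,"wy":0,"wz":0},{"x":0.0134,"y":-0.0411,"z":0,"wx":0,"wy":0,"wz":0},{"x":0.0289,"y":-0.0566,"z":0,"wx":0,"wy":0,"wz":0},{"x":0.0484,"y":-0.0666,"z":0,"wx":0,"wy":0,"wz":0},{"x":0.07,"y":-0.07,"z":0,"wx":0,"wy":0,"wz":0},{"x":0.0916,"y":-0.0666,"z":0,"wx":0,"wy":0,"wz":0},{"x":0.1111,"y":-0.0566,"z":0,"wx":0,"wy":0,"wz":0},{"x":0.1266,"y":-0.0411,"z":0,"wx":0,"wy":0,"wz":0},{"x":0.1366,"y":-0.0216,"z":0,"wx":0,"wy":0,"wz":0},{"x":0.14,"y":0,"z":0,"wx":0,"wy":0,"wz":0}]'
python3 - <<'E'
from h import *
d=snap("scene","s2.png")
E
```

```text
time: 12.17
position: [0.6164, -0.1222, 0.1804]
tool_rot: [-3.131, 0.099, -0.002]
ft_force: [-0.3, 10.6, 2.5]
grip_width: 0.267
grip_force: 40.0
```

```bash
python3 -m handwheel '[{"x":-0.0034,"y":0.0216,"z":0,"wx":0,"wy":0,"wz":0},{"x":-0.0134,"y":0.0411,"z":0,"wx":0,"wy":0,"wz":0},{"x":-0.0289,"y":0.0566,"z":0,"wx":0,"wy":0,"wz":0},{"x":-0.0484,"y":0.0666,"z":0,"wx":0,"wy":0,"wz":0},{"x":-0.07,"y":0.07,"z":0,"wx":0,"wy":0,"wz":0},{"x":-0.0916,"y":0.0666,"z":0,"wx":0,"wy":0,"wz":0},{"x":-0.1111,"y":0.0566,"z":0,"wx":0,"wy":0,"wz":0},{"x":-0.1266,"y":0.0411,"z":0,"wx":0,"wy":0,"wz":0},{"x":-0.1366,"y":0.0216,"z":0,"wx":0,"wy":0,"wz":0},{"x":-0.14,"y":0,"z":0,"wx":0,"wy":0,"wz":0}]'
python3 -m handwheel '[{"x":0.0034,"y":-0.0216,"z":0,"wx":0,"wy":0,"wz":0},{"x":0.0134,"y":-0.0411,"z":0,"wx":0,"wy":0,"wz":0},{"x":0.0289,"y":-0.0566,"z":0,"wx":0,"wy":0,"wz":0},{"x":0.0484,"y":-0.0666,"z":0,"wx":0,"wy":0,"wz":0},{"x":0.07,"y":-0.07,"z":0,"wx":0,"wy":0,"wz":0},{"x":0.0916,"y":-0.0666,"z":0,"wx":0,"wy":0,"wz":0},{"x":0.1111,"y":-0.0566,"z":0,"wx":0,"wy":0,"wz":0},{"x":0.1266,"y":-0.0411,"z":0,"wx":0,"wy":0,"wz":0},{"x":0.1366,"y":-0.0216,"z":0,"wx":0,"wy":0,"wz":0},{"x":0.14,"y":0,"z":0,"wx":0,"wy":0,"wz":0}]'
python3 - <<'E'
from h import *
d=snap("scene","s3.png"); t=snap("top","t3.png")
s0=load("scene0.png")
b=[cv2.resize(x["image"][195:245,215:265],None,fx=8,fy=8,interpolation=3) for x in (d,)]+[cv2.resize(d["image"][232:282,330:380],None,fx=8,fy=8,interpolation=3)]
cv2.imwrite("pics/c6.png",np.hstack(b)[...,::-1])
E
```

```text
time: 13.05
position: [0.4762, -0.1233, 0.1805]
tool_rot: [3.133, -0.116, 0.011]
ft_force: [9.6, -8.1, -6.0]
grip_width: 0.266
grip_force: 40.0
time: 13.88
position: [0.6164, -0.1222, 0.1804]
tool_rot: [-3.131, 0.099, -0.002]
ft_force: [-0.6, 11.4, 2.3]
grip_width: 0.266
grip_force: 40.0
```

View pics/c6.png

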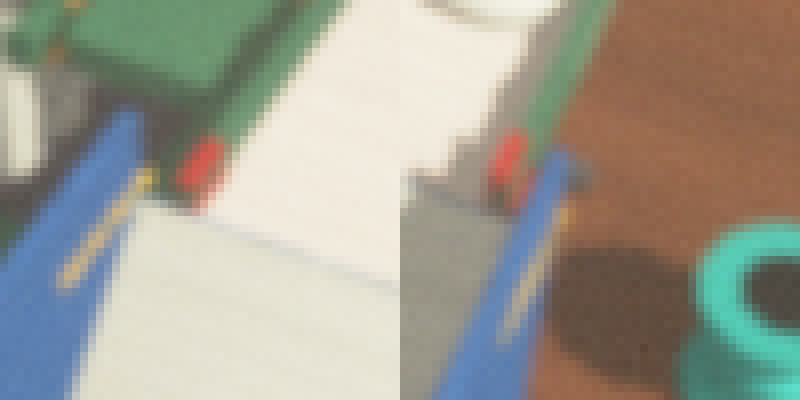

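Left half: red pointer at (203,170), yellow line from (150,178) to (65,285). The deck is still a little low. I'll release the grip and take sharper wrist views of the right cheek from two tilts.

```bash
python3 -m handwheel '[{"x":0,"y":0,"z":0,"wx":0,"wy":0,"wz":0},{"x":0,"y":0,"z":0,"wx":0,"wy":0,"wz":0},{"x":0,"y":0,"z":0,"wx":0,"wy":0,"wz":0},{"x":0,"y":0,"z":-0.03,"wx":0,"wy":0,"wz":0},{"x":0,"y":0,"z":-0.07,"wx":0,"wy":0,"wz":0},{"x":0,"y":0,"z":-0.1,"wx":0,"wy":0,"wz":0},{"x":-0.04,"y":-0.03,"z":-0.1,"wx":0,"wy":0,"wz":0},{"x":-0.07,"y":-0.06,"z":-0.1,"wx":0,"wy":0,"wz":0},{"x":-0.1,"y":-0.08,"z":-0.1,"wx":0,"wy":0,"wz":0},{"x":-0.1,"y":-0.08,"z":-0.1,"wx":0,"wy":0,"wz":0}]' 0.06
python3 - <<'E'
from h import *
d=snap("wrist","wa.png"); need([.448,-.045,.20],86); print(proj(d,[.634,-.042,.117]),proj(d,[.65,.25,.117]))
E
```

```text
time: 14.82
position: [0.5153, -0.036, 0.2794]
tool_rot: [3.138, -0.098, -0.006]
ft_force: [1.5, 0.8, 0.4]
grip_width: 0.685
grip_force: 0.0
[-68.6  10.3  79.9] cur tool-y yaw -93.70 [0.19 0.06 0.3 ] q7 -1.64 pos [ 0.5173 -0.0389  0.2798] F [ 0.0118 -0.328   0.4427] t 14.87
[280.0707  59.9534] [-48.9288  62.6613]
```

```bash
python3 -m handwheel '[{"x":-0.03,"y":0.005,"z":0,"wx":0,"wy":7,"wz":0},{"x":-0.07,"y":0.008,"z":0.01,"wx":0,"wy":14,"wz":0},{"x":-0.07,"y":0.008,"z":0.04,"wx":0,"wy":21,"wz":0},{"x":-0.07,"y":0.008,"z":0.06,"wx":0,"wy":28,"wz":0},{"x":-0.07,"y":0.008,"z":0.07,"wx":0,"wy":35,"wz":0},{"x":-0.07,"y":0.008,"z":0.07,"wx":0,"wy":40,"wz":0},{"x":-0.07,"y":0.008,"z":0.07,"wx":0,"wy":40,"wz":0},{"x":-0.07,"y":0.008,"z":0.07,"wx":0,"wy":40,"wz":0}]'
python3 - <<'E'
from h import *
d=snap("wrist","wb.png"); need([.448,-.045,.20],86); print(proj(d,[.634,-.042,.117]),proj(d,[.65,.25,.117]))
a=load("wa.png"); u=lambda d,p:cv2.resize(d["image"][max(0,int(p[1])-40):int(p[1])+40,int(p[0])-65:int(p[0])+15],None,fx=5,fy=5,interpolation=3)
cv2.imwrite("pics/c7.png",np.hstack([u(a,proj(a,[.634,-.042,.117])),u(d,proj(d,[.634,-.042,.117]))])[...,::-1])
E
```

```text
time: 15.53
position: [0.4668, -0.0461, 0.1899]
tool_rot: [3.069, -0.113, 0.497]
ft_force: [-0.1, -0.2, -0.3]
grip_width: 0.691
grip_force: 0.0
[-13.2  -1.2 -17.1] cur tool-y yaw -94.55 [  0.83 -18.26  -0.43] q7 -1.61 pos [ 0.4657 -0.0478  0.1879] F [-2.3295 -3.5232 -2.366 ] t 15.58
[258.2039  28.7037] [-135.0208   32.5781]Traceback (most recent call last):
  File "<stdin>", line 4, in <module>
    return _nx.concatenate(arrs, 1, dtype=dtype, casting=casting)
           ~~~~~~~~~~~~~~~^^^^^^^^^^^^^^^^^^^^^^^^^^^^^^^^^^^^^^^
ValueError: all the input array dimensions except for the concatenation axis must match exactly, but along dimension 0, the array at index 0 has size 400 and the array at index 1 has size 340
```

```bash
python3 - <<'E'
from h import *
D=[load("wa.png"),load("wb.png")]
F=[]
for d in D:
    hsv=cv2.cvtColor(d["image"],cv2.COLOR_RGB2HSV); u0,v0=proj(d,[.634,-.042,.117]).astype(int)
    y=cv2.inRange(hsv,(17,110,110),(33,255,255)); r=cv2.inRange(hsv,(0,140,90),(6,255,255))|cv2.inRange(hsv,(174,140,90),(180,255,255))
    f=[]
    for m in (y,r):
        M=np.zeros_like(m); M[0:v0+70,u0-70:u0+25]=m[0:v0+70,u0-70:u0+25]
        cs=sorted(cv2.findContours(M,0,2)[0],key=cv2.contourArea)[-2:]
        for c in cs:
            if cv2.contourArea(c)>8: print((u0,v0),cv2.contourArea(c),cv2.boundingRect(c),cv2.minAreaRect(c))
        c=cs[-1]; f.append(cv2.boxPoints(cv2.minAreaRect(c)))
    print()
E
```

```text
(np.int64(280), np.int64(59)) 40.5 (275, 0, 11, 57) ((280.0, 28.0), (56.0, 10.0), 90.0)
(np.int64(280), np.int64(59)) 124.5 (258, 56, 7, 28) ((261.0, 69.5), (27.0, 6.0), 90.0)

(np.int64(258), np.int64(28)) 44.5 (252, 0, 12, 25) ((257.087646484375, 12.078462600708008), (23.574758529663086, 11.149474143981934), 86.8201675415039)
(np.int64(258), np.int64(28)) 24.5 (243, 30, 2, 28) ((243.5, 43.5), (27.0, 1.0), 90.0)
(np.int64(258), np.int64(28)) 177.5 (232, 20, 8, 27) ((235.5, 33.0), (26.0, 7.0), 90.0)
```

```bash
python3 - <<'E'
from h import *
a=load("wa.png")["image"][0:100,235:310]; b=load("wb.png")["image"][0:100,210:285]
cv2.imwrite("pics/c7.png",np.hstack([cv2.resize(x,None,fx=5.3,fy=5.3,interpolation=3) for x in(a,b)])[...,::-1])
E
```

```text
(no output)
```

View pics/c7.png

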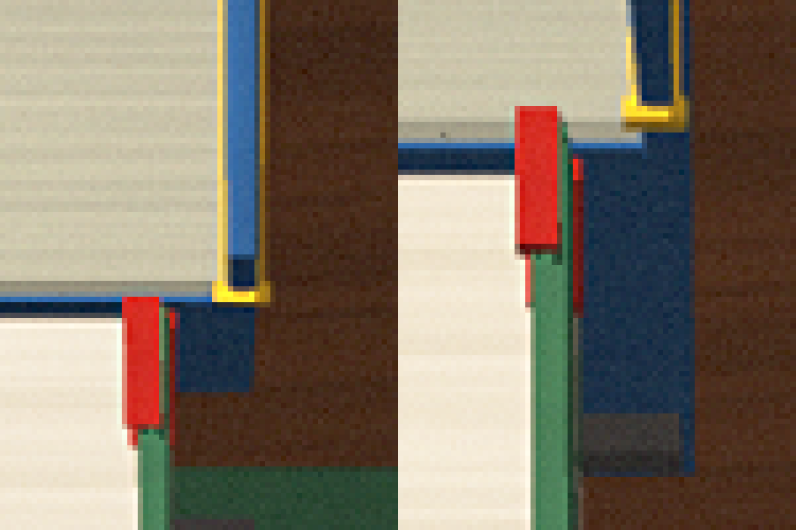

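The crop shows deck front edge at v≈320/5.3 (left) and 177/5.3 (right), the chute's blue lip edge at 303/5.3 and 150/5.3, yellow end bar 283–301 and 97–128.

```bash
python3 - <<'E'
from h import *
a=load("wa.png"); b=load("wb.png")
for n,ua,va,ub,vb in [("deck edge",246,60.2,221,33.2),("lip near",246,57.0,221,28.3),("lip far",246,56.0,221,26.8),("yel bottom",281,56.7,258,24.1),("yel top/near corner",281,54.5,258,20.5),("curbred front-bottom?",262.,56,236,20)]:
    pass
    p=tri((a,(ua,va)),(b,(ub,vb)))
    # plane y=p_y solution in xz plane
    def xz(d,u,v):
        o,r=ray(d,(u,v)); return o[[0,2]],r[[0,2]]
    (o1,r1),(o2,r2)=xz(a,ua,va),xz(b,ub,vb)
    t=np.linalg.solve(np.column_stack([r1,-r2]),o2-o1); print(n,p,o1+t[0]*r1)
# edge profiles
for d,u in((a,246),(b,221)):
    g=d["image"][:,u-4:u+5].mean(1).astype(int); v0=20 if d is b else 50
    print([(v0+i,*g[v0+i]) for i in range(16)])
E
```

```text
deck edge [ 0.637  -0.0119  0.1094] [0.6369 0.1095]
lip near [ 0.6392 -0.0124  0.1122] [0.6391 0.1123]
lip far [ 0.6399 -0.0126  0.113 ] [0.6398 0.1132]
yel bottom [ 0.6362 -0.0425  0.1193] [0.6363 0.1192]
yel top/near corner [ 0.6376 -0.0427  0.1214] [0.6377 0.1214]
curbred front-bottom? [ 0.6369 -0.0263  0.1248] [0.6369 0.1247]
[(50, np.int64(206), np.int64(200), np.int64(174)), (51, np.int64(207), np.int64(201), np.int64(174)), (52, np.int64(203), np.int64(196), np.int64(170)), (53, np.int64(146), np.int64(141), np.int64(121)), (54, np.int64(154), np.int64(147), np.int64(126)), (55, np.int64(128), np.int64(138), np.int64(143)), (56, np.int64(49), np.int64(105), np.int64(173)), (57, np.int64(16), np.int64(33), np.int64(50)), (58, np.int64(9), np.int64(32), np.int64(55)), (59, np.int64(71), np.int64(73), np.int64(79)), (60, np.int64(224), np.int64(208), np.int64(184)), (61, np.int64(255), np.int64(246), np.int64(230)), (62, np.int64(243), np.int64(233), np.int64(213)), (63, np.int64(243), np.int64(234), np.int64(217)), (64, np.int64(245), np.int64(235), np.int64(217)), (65, np.int64(244), np.int64(235), np.int64(217))]
[(20, np.int64(203), np.int64(197), np.int64(170)), (21, np.int64(205), np.int64(198), np.int64(172)), (22, np.int64(188), np.int64(184), np.int64(161)), (23, np.int64(161), np.int64(156), np.int64(136)), (24, np.int64(165), np.int64(159), np.int64(137)), (25, np.int64(163), np.int64(157), np.int64(134)), (26, np.int64(138), np.int64(148), np.int64(149)), (27, np.int64(50), np.int64(107), np.int64(171)), (28, np.int64(27), np.int64(53), np.int64(81)), (29, np.int64(25), np.int64(44), np.int64(64)), (30, np.int64(25), np.int64(45), np.int64(68)), (31, np.int64(10), np.int64(35), np.int64(62)), (32, np.int64(71), np.int64(74), np.int64(81)), (33, np.int64(216), np.int64(202), np.int64(178)), (34, np.int64(252), np.int64(241), np.int64(217)), (35, np.int64(242), np.int64(231), np.int64(211))]
```

```bash
python3 - <<'E'
from h import *
a=load("wa.png"); b=load("wb.png")
for d,u in((a,280),(b,258)):
    g=d["image"][:,u-3:u+3].mean(1).astype(int); v0=16 if d is b else 50
    print([(v0+i,*map(int,g[v0+i])) for i in range(11)])
def xz(d,u,v):
    o,r=ray(d,(u,v)); return o[[0,2]],r[[0,2]]
def T(ua,va,ub,vb):
    (o1,r1),(o2,r2)=xz(a,ua,va),xz(b,ub,vb); t=np.linalg.solve(np.column_stack([r1,-r2]),o2-o1); return o1+t[0]*r1
print("deck",T(246,59.37,221,32.41),"lip",T(246,56.5,221,27.65))
print("sens lip +0.3px in b",T(246,56.5,221,27.95))
# single view with gap constraint: deck z=.1102; lip x = deck x+.003
for d,u,vd,vl in((a,246,59.37,56.5),(b,221,32.41,27.65)):
    o,r=xz(d,u,vd); xd=o[0]+r[0]*(.1102-o[1])/r[1]; o,r=xz(d,u,vl); z=o[1]+r[1]*(xd+.003-o[0])/r[0]; print(xd,"lip z",z)
E
```

```text
[(50, 58, 68, 69), (51, 59, 69, 71), (52, 56, 68, 73), (53, 56, 64, 74), (54, 138, 116, 66), (55, 255, 231, 49), (56, 255, 239, 47), (57, 59, 50, 37), (58, 7, 35, 68), (59, 23, 45, 69), (60, 25, 45, 67)]
[(16, 35, 53, 73), (17, 37, 53, 75), (18, 35, 55, 78), (19, 80, 75, 76), (20, 222, 178, 54), (21, 255, 235, 47), (22, 205, 149, 29), (23, 110, 82, 16), (24, 103, 86, 45), (25, 38, 63, 95), (26, 47, 67, 92)]
deck [0.6376 0.1094] lip [0.6395 0.1126]
sens lip +0.3px in b [0.6396 0.1121]
0.6375131677325082 lip z 0.10680765789860941
0.6371495670947798 lip z 0.11156674832959429
```

```bash
python3 - <<'E'
from h import *
a=load("wa.png"); b=load("wb.png")
def xz(d,u,v):
    o,r=ray(d,(u,v)); return o[[0,2]],r[[0,2]]
def T(ua,va,ub,vb):
    (o1,r1),(o2,r2)=xz(a,ua,va),xz(b,ub,vb); t=np.linalg.solve(np.column_stack([r1,-r2]),o2-o1); return o1+t[0]*r1
p=T(281,56.6,258,22.1); print("yel top near",p)
for v in(24.2,24.5,24.8):
    o,r=xz(b,258,v); print("bottom z",o[1]+r[1]*(p[0]-o[0])/r[0])
print(T(281,54.1,258,19.7))
o,r=xz(b,258,22.1); print([ (x,o[1]+r[1]*(x-o[0])/r[0]) for x in(.636,.637,.638,.639)])
s0=load("scene0.png")
need([.545,-.03,.26],86)
E
```

```text
yel top near [0.6358 0.1223]
bottom z 0.11977376074672968
bottom z 0.11940653533882545
bottom z 0.11903825806956975
[0.6379 0.122 ]
[(0.636, np.float64(0.12201470491565494)), (0.637, np.float64(0.12047722401874109)), (0.638, np.float64(0.1189397431218272)), (0.639, np.float64(0.11740226222491335))]
[ 96.4 -23.1 -44.4] cur tool-y yaw -94.55 [  0.83 -18.26  -0.43] q7 -1.61 pos [ 0.4657 -0.0478  0.1879] F [-2.3295 -3.5232 -2.366 ] t 15.58
```

```bash
python3 -m handwheel '[{"x":0,"y":0,"z":-0.04,"wx":0,"wy":-6,"wz":0},{"x":0.03,"y":0.0,"z":-0.07,"wx":0,"wy":-12,"wz":0},{"x":0.06,"y":0.02,"z":-0.07,"wx":0,"wy":-18,"wz":0},{"x":0.1,"y":0.04,"z":-0.06,"wx":0,"wy":-18,"wz":0},{"x":0.13,"y":0.05,"z":-0.05,"wx":0,"wy":-18,"wz":0},{"x":0.153,"y":0.055,"z":-0.04,"wx":0,"wy":-18,"wz":0},{"x":0.153,"y":0.055,"z":-0.036,"wx":0,"wy":-18,"wz":0},{"x":0.153,"y":0.055,"z":-0.036,"wx":0,"wy":-18,"wz":0}]'
python3 - <<'E'
from h import *
need([.6154,-.1222,.27],86)
E
```

```text
time: 16.25
position: [0.5975, -0.1144, 0.273]
tool_rot: [3.13, -0.129, 0.008]
ft_force: [-0.9, -0.0, -0.2]
grip_width: 0.688
grip_force: 0.0
[18.5  6.3  3.2] cur tool-y yaw -94.73 [ 0.5  -0.32 -0.73] q7 -1.52 pos [ 0.5975 -0.1144  0.273 ] F [-0.916  -0.0069 -0.2479] t 16.25
```

```bash
python3 -m handwheel '[{"x":0.0185,"y":0.006,"z":0,"wx":0.5,"wy":-0.3,"wz":-0.7},{"x":0.0185,"y":0.006,"z":0.03,"wx":0.5,"wy":-0.3,"wz":-0.7},{"x":0.0185,"y":0.006,"z":0.06,"wx":0.5,"wy":-0.3,"wz":-0.7},{"x":0.0185,"y":0.006,"z":0.092,"wx":0.5,"wy":-0.3,"wz":-0.7},{"x":0.0185,"y":0.006,"z":0.092,"wx":0.5,"wy":-0.3,"wz":-0.7},{"x":0.0185,"y":0.006,"z":0.092,"wx":0.5,"wy":-0.3,"wz":-0.7}]'
python3 -m handwheel '[{"x":0,"y":0,"z":0,"wx":0,"wy":0,"wz":0},{"x":0,"y":0,"z":0,"wx":0,"wy":0,"wz":0},{"x":0,"y":0,"z":0,"wx":0,"wy":0,"wz":0},{"x":0,"y":0,"z":0,"wx":0,"wy":0,"wz":0},{"x":0,"y":0,"z":0,"wx":0,"wy":0,"wz":0},{"x":0,"y":0,"z":0,"wx":0,"wy":0,"wz":0},{"x":0,"y":0,"z":0,"wx":0,"wy":0,"wz":0}]' 0.01 40
python3 - <<'E'
from h import *
need([.5446,-.1241,.18],86)
E
```

```text
time: 16.75
position: [0.614, -0.1211, 0.1827]
tool_rot: [-3.139, 0.108, -0.001]
ft_force: [0.3, 0.7, 1.2]
grip_width: 0.693
grip_force: 0.0
time: 17.33
position: [0.6163, -0.1222, 0.1843]
tool_rot: [3.139, -0.109, 0.01]
ft_force: [-1.2, -1.7, 3.7]
grip_width: 0.265
grip_force: 40.0
[-71.5   6.9   3.9] cur tool-y yaw -93.99 [ 0.   -0.35  0.01] q7 -1.49 pos [ 0.6163 -0.1222  0.1843] F [-1.2461 -1.6714  3.7079] t 17.33
```

```bash
python3 -m handwheel '[{"x":-0.0032,"y":0.022,"z":0,"wx":0,"wy":0,"wz":0},{"x":-0.0112,"y":0.0424,"z":0,"wx":0,"wy":0,"wz":0},{"x":-0.0251,"y":0.0593,"z":0,"wx":0,"wy":0,"wz":0},{"x":-0.0436,"y":0.0711,"z":0,"wx":0,"wy":0,"wz":0},{"x":-0.0648,"y":0.0766,"z":0,"wx":0,"wy":0,"wz":0},{"x":-0.0867,"y":0.0752,"z":0,"wx":0,"wy":0,"wz":0},{"x":-0.107,"y":0.0672,"z":0,"wx":0,"wy":0,"wz":0},{"x":-0.1239,"y":0.0533,"z":0,"wx":0,"wy":0,"wz":0},{"x":-0.1357,"y":0.0348,"z":0,"wx":0,"wy":0,"wz":0},{"x":-0.1412,"y":0.0136,"z":0,"wx":0,"wy":0,"wz":0}]'
python3 -m handwheel '[{"x":0.0014,"y":-0.0218,"z":0,"wx":0,"wy":0,"wz":0},{"x":0.0094,"y":-0.0422,"z":0,"wx":0,"wy":0,"wz":0},{"x":0.0233,"y":-0.0591,"z":0,"wx":0,"wy":0,"wz":0},{"x":0.0233,"y":-0.0591,"z":0,"wx":0,"wy":0,"wz":0},{"x":0.0233,"y":-0.0591,"z":0,"wx":0,"wy":0,"wz":0}]'
python3 - <<'E'
from h import *
need([.5446,-.1241,.18],86)
E
```

```text
time: 18.17
position: [0.476, -0.1286, 0.1844]
tool_rot: [3.135, -0.113, 0.021]
ft_force: [11.3, -9.0, -2.5]
grip_width: 0.269
grip_force: 40.0
time: 18.58
position: [0.5038, -0.0693, 0.1843]
tool_rot: [3.137, -0.108, 0.015]
ft_force: [3.4, -4.2, 2.3]
grip_width: 0.267
grip_force: 40.0
[44.4 51.8  4.8] cur tool-y yaw -93.93 [ 0.11 -0.56  0.07] q7 -1.56 pos [ 0.5038 -0.0693  0.1843] F [ 3.4036 -4.225   2.3405] t 18.58
```

```bash
python3 -m handwheel '[{"x":0,"y":0,"z":0,"wx":0,"wy":0,"wz":0},{"x":0,"y":0,"z":0,"wx":0,"wy":0,"wz":0},{"x":0,"y":0,"z":0,"wx":0,"wy":0,"wz":0},{"x":0,"y":0,"z":-0.04,"wx":0,"wy":0,"wz":0},{"x":0,"y":0,"z":-0.08,"wx":0,"wy":0,"wz":0},{"x":0,"y":0,"z":-0.1,"wx":0,"wy":0,"wz":0},{"x":0.03,"y":0.04,"z":-0.1,"wx":0,"wy":0,"wz":0},{"x":0.06,"y":0.08,"z":-0.1,"wx":0,"wy":0,"wz":0},{"x":0.0625,"y":0.12,"z":-0.1,"wx":0,"wy":0,"wz":0},{"x":0.0625,"y":0.162,"z":-0.1,"wx":0,"wy":0,"wz":0}]' 0.06
python3 -m handwheel '[{"x":0,"y":0,"z":0.03,"wx":7,"wy":0,"wz":0},{"x":0,"y":0,"z":0.06,"wx":14,"wy":0,"wz":0},{"x":0,"y":0,"z":0.09,"wx":21,"wy":0,"wz":0},{"x":0,"y":0,"z":0.12,"wx":28,"wy":0,"wz":0},{"x":0,"y":0,"z":0.14,"wx":32,"wy":0,"wz":0},{"x":0,"y":0,"z":0.14,"wx":32,"wy":0,"wz":0},{"x":0,"y":0,"z":0.14,"wx":32,"wy":0,"wz":0},{"x":0,"y":0,"z":0.14,"wx":32,"wy":0,"wz":0}]'
python3 - <<'E'
from h import *
d=snap("wrist","wc.png"); print(R.from_rotvec(ctrl.get_state()["tool_rot"]).as_matrix()[:,2],ctrl.get_state()["position"]); print(proj(d,[.634,-.042,.117]),proj(d,[.634,-.03,.117]))
E
```

```text
time: 19.42
position: [0.5539, -0.2201, 0.2822]
tool_rot: [-3.138, 0.101, -0.006]
ft_force: [0.3, -0.4, -0.8]
grip_width: 0.689
grip_force: 0.0
time: 20.08
position: [0.5544, -0.2191, 0.145]
tool_rot: [-2.582, 0.084, -0.034]
ft_force: [0.4, 0.1, 1.4]
grip_width: 0.69
grip_force: 0.0
[ 0.0422  0.5277 -0.8484] [ 0.555  -0.2189  0.146 ]
[109.2242 120.4167] [100.8076 121.4706]
```

```bash
python3 - <<'E'
from h import *
i=load("wc.png")["image"]
cv2.imwrite("pics/c8.png",cv2.resize(i[75:175,45:178],None,fx=6,fy=6,interpolation=3)[...,::-1])
E
```

```text
(no output)
```

View pics/c8.png

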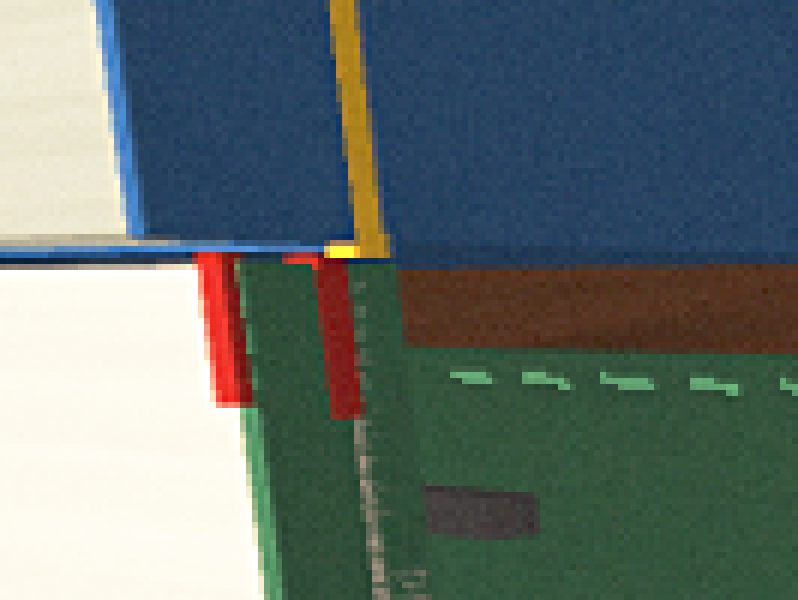

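The side view shows the outer red strip at crop x≈317–347 (y≈265) and the outer yellow line at x≈359–388 (y≈250). I'll cast rays onto their side planes, taking those planes from the overhead view.

```bash
python3 - <<'E'
from h import *
a=load("wa.png"); c=load("wc.png")
yw=np.radians(-4); ex=np.array([np.cos(yw),np.sin(yw),0]); ey=np.array([-np.sin(yw),np.cos(yw),0])
def runs(d,rows,col):
    hsv=cv2.cvtColor(d["image"],cv2.COLOR_RGB2HSV)
    if col=="y": m=cv2.inRange(hsv,(15,120,70),(33,255,255))
    else: m=cv2.inRange(hsv,(0,150,70),(7,255,255))|cv2.inRange(hsv,(173,150,70),(180,255,255))
    out={}
    for v in rows:
        u=np.nonzero(m[v])[0]; 
        out[v]=[(int(g[0]),int(g[-1])) for g in np.split(u,np.nonzero(np.diff(u)>1)[0]+1) if len(g)]
    return out
print("wa red",{k:[g for g in v if 240<g[0]<300] for k,v in runs(a,range(58,84,4),"r").items()})
print("wa yel",{k:[g for g in v if 240<g[0]<300] for k,v in runs(a,range(40,57,4),"y").items()})
print("wc red",{k:[g for g in v if 60<g[0]<120] for k,v in runs(c,range(117,145,3),"r").items()})
print("wc yel",{k:[g for g in v if 80<g[0]<130] for k,v in runs(c,range(90,118,3),"y").items()})
def yl(d,uv,z): return onz(d,uv,z)@ey
print("red outer yl",yl(a,(268,62),.110),"yel outer yl",yl(a,(285.5,54),.119),yl(a,(285.5,54),.121))
np.save("e.npy",ey)
E
```

```text
wa red {58: [(258, 264), (267, 267)], 62: [(259, 264), (267, 267), (298, 298)], 66: [(259, 264), (267, 267)], 70: [(259, 264), (267, 267)], 74: [(259, 264), (267, 267)], 78: [(259, 265), (267, 268)], 82: [(260, 260), (267, 267)]}
wa yel {40: [(276, 277), (284, 284)], 44: [(276, 277), (284, 284)], 48: [(276, 277), (284, 285)], 52: [(276, 277), (283, 285)], 56: [(275, 286)]}
wc red {117: [(77, 84), (94, 97)], 120: [(79, 83), (98, 102)], 123: [(79, 84), (98, 102)], 126: [(79, 84), (98, 103)], 129: [(80, 85), (99, 103)], 132: [(80, 85), (99, 103)], 135: [(80, 85), (99, 103)], 138: [(81, 86), (100, 104)], 141: [(81, 86), (100, 104)], 144: [(100, 103)]}
wc yel {90: [(102, 105)], 93: [(102, 105)], 96: [(102, 106)], 99: [(103, 106)], 102: [(103, 106)], 105: [(103, 107)], 108: [(104, 107)], 111: [(104, 107)], 114: [(104, 109)], 117: [(99, 109)]}
red outer yl 0.013296950598253407 yel outer yl -0.002418175362951123 -0.002390357169534467
```

```bash
python3 - <<'E'
from h import *
c=load("wc.png"); ey=np.load("e.npy")
def z(uv,yl):
    o,r=ray(c,uv); return o+r*(yl-o@ey)/(r@ey)
for n,uv,yl in [("red c",(100.1,121),.0133),("red lo",(97.6,121),.0133),("red hi",(102.5,121),.0133),("yel c",(105.7,113),-.0024),("yel lo",(103.7,113),-.0024),("yel hi",(107.6,113),-.0024),("red inner? top of curb edge",(84.5,126),.0133)]: print(n,z(uv,yl))
E
```

```text
red c [ 0.6343 -0.031   0.1181]
red lo [ 0.6343 -0.031   0.1203]
red hi [ 0.6343 -0.031   0.1161]
yel c [ 0.6392 -0.0471  0.1222]
yel lo [ 0.6392 -0.0471  0.1238]
yel hi [ 0.6393 -0.0471  0.1206]
red inner? top of curb edge [ 0.6303 -0.0307  0.1314]
```

```bash
python3 -m handwheel '[{"x":0,"y":-0.02,"z":-0.04,"wx":-7,"wy":0,"wz":0},{"x":0,"y":-0.04,"z":-0.07,"wx":-14,"wy":0,"wz":0},{"x":0,"y":-0.06,"z":-0.1,"wx":-21,"wy":0,"wz":0},{"x":0,"y":-0.074,"z":-0.119,"wx":-28,"wy":0,"wz":0},{"x":0,"y":-0.074,"z":-0.119,"wx":-32,"wy":0,"wz":0},{"x":0,"y":-0.074,"z":-0.119,"wx":-32,"wy":0,"wz":0}]'
python3 -m handwheel '[{"x":-0.02,"y":-0.04,"z":0,"wx":0,"wy":0,"wz":0},{"x":-0.04,"y":-0.08,"z":0,"wx":0,"wy":0,"wz":0},{"x":-0.06,"y":-0.12,"z":0,"wx":0,"wy":0,"wz":0},{"x":-0.0625,"y":-0.162,"z":0,"wx":0,"wy":0,"wz":0},{"x":-0.0625,"y":-0.162,"z":0,"wx":0,"wy":0,"wz":0},{"x":-0.0625,"y":-0.162,"z":0,"wx":0,"wy":0,"wz":0},{"x":-0.0625,"y":-0.162,"z":0,"wx":0,"wy":0,"wz":0}]'
python3 - <<'E'
from h import *
need([.5038,-.0693,.184],86)
d=snap("top","t4.png");hsv=cv2.cvtColor(d["image"],cv2.COLOR_RGB2HSV)
E
```

```text
time: 20.63
position: [0.5564, -0.2131, 0.2908]
tool_rot: [3.138, -0.087, 0.027]
ft_force: [0.3, 0.8, -1.3]
grip_width: 0.693
grip_force: 0.0
time: 21.22
position: [0.501, -0.0551, 0.2837]
tool_rot: [-3.139, 0.106, -0.008]
ft_force: [0.3, -0.4, 0.2]
grip_width: 0.688
grip_force: 0.0
[ 3.2 14.1 99.7] cur tool-y yaw -93.88 [-0.06 -0.31  0.12] q7 -1.58 pos [ 0.501  -0.0551  0.2837] F [ 0.3296 -0.4355  0.228 ] t 21.22
```

```bash
python3 -m handwheel '[{"x":0.003,"y":0.014,"z":0,"wx":0,"wy":0,"wz":0},{"x":0.003,"y":0.014,"z":0.03,"wx":0,"wy":0,"wz":0},{"x":0.003,"y":0.014,"z":0.06,"wx":0,"wy":0,"wz":0},{"x":0.003,"y":0.014,"z":0.09,"wx":0,"wy":0,"wz":0},{"x":0.003,"y":0.014,"z":0.1,"wx":0,"wy":0,"wz":0},{"x":0.003,"y":0.014,"z":0.1,"wx":0,"wy":0,"wz":0}]'
python3 -m handwheel '[{"x":0,"y":0,"z":0,"wx":0,"wy":0,"wz":0},{"x":0,"y":0,"z":0,"wx":0,"wy":0,"wz":0},{"x":0,"y":0,"z":0,"wx":0,"wy":0,"wz":0},{"x":0,"y":0,"z":0,"wx":0,"wy":0,"wz":0},{"x":0,"y":0,"z":0,"wx":0,"wy":0,"wz":0},{"x":0,"y":0,"z":0,"wx":0,"wy":0,"wz":0},{"x":0,"y":0,"z":0,"wx":0,"wy":0,"wz":0}]' 0.01 40
python3 - <<'E'
from h import *
need([.5446,-.1241,.18],86)
E
```

```text
time: 21.77
position: [0.5015, -0.0707, 0.1802]
tool_rot: [-3.139, 0.113, 0.003]
ft_force: [0.0, 1.7, 1.8]
grip_width: 0.689
grip_force: 0.0
time: 22.35
position: [0.5039, -0.0698, 0.1837]
tool_rot: [3.139, -0.108, 0.008]
ft_force: [-0.6, -0.2, 2.0]
grip_width: 0.266
grip_force: 40.0
[44.4 51.4  4. ] cur tool-y yaw -93.94 [ 0.02 -0.31  0.06] q7 -1.56 pos [ 0.5039 -0.0698  0.1837] F [-0.5541 -0.2087  2.0017] t 22.35
```

```bash
python3 -m handwheel '[{"x":0.017,"y":-0.013,"z":0,"wx":0,"wy":0,"wz":0},{"x":0.0377,"y":-0.0183,"z":0,"wx":0,"wy":0,"wz":0},{"x":0.059,"y":-0.0171,"z":0,"wx":0,"wy":0,"wz":0},{"x":0.0789,"y":-0.0095,"z":0,"wx":0,"wy":0,"wz":0},{"x":0.0956,"y":0.0037,"z":0,"wx":0,"wy":0,"wz":0},{"x":0.1076,"y":0.0213,"z":0,"wx":0,"wy":0,"wz":0},{"x":0.1137,"y":0.0417,"z":0,"wx":0,"wy":0,"wz":0},{"x":0.1137,"y":0.0417,"z":0,"wx":0,"wy":0,"wz":0},{"x":0.1137,"y":0.0417,"z":0,"wx":0,"wy":0,"wz":0}]'
python3 - <<'E'
from h import *
need([.5446,-.1241,.18],86)
E
python3 -m handwheel '[{"x":0,"y":0,"z":0,"wx":0,"wy":0,"wz":0},{"x":0,"y":0,"z":0,"wx":0,"wy":0,"wz":0},{"x":0,"y":0,"z":0,"wx":0,"wy":0,"wz":0},{"x":0,"y":0,"z":-0.04,"wx":0,"wy":0,"wz":0},{"x":0,"y":0,"z":-0.08,"wx":0,"wy":0,"wz":0},{"x":0,"y":0,"z":-0.1,"wx":0,"wy":0,"wz":0},{"x":-0.03,"y":0.04,"z":-0.1,"wx":0,"wy":0,"wz":0},{"x":-0.06,"y":0.08,"z":-0.1,"wx":0,"wy":0,"wz":0},{"x":-0.06,"y":0.11,"z":-0.1,"wx":0,"wy":0,"wz":0},{"x":-0.06,"y":0.11,"z":-0.1,"wx":0,"wy":0,"wz":0}]' 0.06
python3 -m handwheel '[{"x":0,"y":0,"z":0.03,"wx":7,"wy":0,"wz":0},{"x":0,"y":0,"z":0.06,"wx":14,"wy":0,"wz":0},{"x":0,"y":0,"z":0.09,"wx":21,"wy":0,"wz":0},{"x":0,"y":0,"z":0.12,"wx":28,"wy":0,"wz":0},{"x":0,"y":0,"z":0.14,"wx":32,"wy":0,"wz":0},{"x":0,"y":0,"z":0.14,"wx":32,"wy":0,"wz":0},{"x":0,"y":0,"z":0.14,"wx":32,"wy":0,"wz":0},{"x":0,"y":0,"z":0.14,"wx":32,"wy":0,"wz":0}]'
```

```text
time: 23.1
position: [0.6159, -0.1181, 0.184]
tool_rot: [-3.138, 0.109, -0.013]
ft_force: [5.3, 1.2, 0.2]
grip_width: 0.266
grip_force: 40.0
[-70.8  10.9   3.4] cur tool-y yaw -93.96 [-0.09 -0.46  0.04] q7 -1.50 pos [ 0.6159 -0.1181  0.184 ] F [5.3435 1.1877 0.1979] t 23.10
time: 23.93
position: [0.5409, -0.2344, 0.2837]
tool_rot: [3.133, -0.128, 0.003]
ft_force: [-0.3, -1.5, -0.5]
grip_width: 0.688
grip_force: 0.0
time: 24.6
position: [0.5481, -0.2231, 0.1451]
tool_rot: [-2.582, 0.084, -0.033]
ft_force: [1.0, 1.2, 0.3]
grip_width: 0.693
grip_force: 0.0
```

```bash
cat > m.py <<'E'
from h import *
def meas(fn):
    c=snap("wrist",fn); ey=np.load("e.npy"); hsv=cv2.cvtColor(c["image"],cv2.COLOR_RGB2HSV)
    Y=cv2.inRange(hsv,(15,120,70),(33,255,255)); Rr=cv2.inRange(hsv,(0,150,70),(7,255,255))|cv2.inRange(hsv,(173,150,70),(180,255,255))
    def z(uv,yl):
        o,r=ray(c,uv); return o+r*(yl-o@ey)/(r@ey)
    u0,v0=proj(c,[.636,-.042,.121]); print(u0,v0)
    for n,m,vs,yl in(("yel",Y,range(int(v0)-28,int(v0)-1,3),-.0024),("red",Rr,range(int(v0)+4,int(v0)+25,3),.0133)):
        L=[]
        for v in vs:
            u=np.nonzero(m[v,int(u0)-40:int(u0)+20])[0]+int(u0)-40
            if not len(u): continue
            g=np.split(u,np.nonzero(np.diff(u)>1)[0]+1)[-1]
            if len(g)>7: continue
            L.append([v,g[0],g[-1],z((g.mean(),v),yl)[2],z((g.mean(),v),yl)[0]])
        L=np.array(L); print(n,L[:,:3].astype(int).tolist(),"x,z",L[:,4].mean(),L[:,3].mean(),L[:,3].std())
E
python3 -c "
from m import *
meas('wd.png')"
```

```text
99.98153080907012 110.06854432030865
yel [[82, 97, 101], [85, 98, 101], [88, 98, 102], [91, 98, 102], [94, 99, 102], [97, 99, 103], [100, 100, 103], [103, 100, 103], [106, 100, 104]] x,z 0.647544907684053 0.12191466023362274 0.00011337717027854641Traceback (most recent call last):
  File "<string>", line 3, in <module>
    meas('wd.png')
    ~~~~^^^^^^^^^^
  File "m.py", line 16, in meas
    L=np.array(L); print(n,L[:,:3].astype(int).tolist(),"x,z",L[:,4].mean(),L[:,3].mean(),L[:,3].std())
                           ~^^^^^^
IndexError: too many indices for array: array is 1-dimensional, but 2 were indexed
```

```bash
python3 - <<'E'
from h import *
c=load("wd.png"); hsv=cv2.cvtColor(c["image"],cv2.COLOR_RGB2HSV); Rr=cv2.inRange(hsv,(0,150,60),(7,255,255))|cv2.inRange(hsv,(173,150,60),(180,255,255))
n,l,s,_=cv2.connectedComponentsWithStats(Rr)
print(s[s[:,4]>6]); print(proj(c,[.616,-.118,.217]),proj(c,[.63,-.03,.122]))
print(c["image"][118,70:110:3].tolist())
E
```

```text
[[     0      0    560    420 233025]
 [    68    109      8      3     19]
 [    83    110     11      2     17]
 [    74    208    101     51   2124]]
[ -2.336  133.0224] [ 91.6977 118.929 ]
[[33, 32, 28], [34, 35, 36], [26, 29, 27], [31, 28, 29], [32, 26, 32], [18, 23, 17], [24, 20, 20], [15, 14, 23], [35, 39, 37], [36, 33, 32], [22, 25, 23], [34, 32, 32], [26, 32, 28], [27, 27, 29]]
```

```bash
python3 -m handwheel '[{"x":0.03,"y":0,"z":0,"wx":0,"wy":0,"wz":0},{"x":0.06,"y":0,"z":0,"wx":0,"wy":0,"wz":0},{"x":0.06,"y":0,"z":0,"wx":0,"wy":0,"wz":0},{"x":0.06,"y":0,"z":0,"wx":0,"wy":0,"wz":0}]'
python3 -c "
from m import *
meas('we.png')"
```

```text
time: 24.98
position: [0.6095, -0.2256, 0.1465]
tool_rot: [-2.583, 0.078, -0.035]
ft_force: [0.1, -1.0, -0.7]
grip_width: 0.691
grip_force: 0.0
111.5863834576529 185.2291782963474
yel [[157, 109, 112], [160, 109, 113], [163, 110, 113], [166, 110, 113], [169, 110, 114], [172, 111, 114], [175, 111, 114], [178, 111, 115], [181, 112, 115]] x,z 0.6497548303889799 0.12205990937474416 0.0001215840221905115
red [[189, 101, 105], [192, 101, 105], [195, 102, 106], [198, 102, 106], [201, 102, 106], [204, 103, 107], [207, 103, 107]] x,z 0.6247107369117905 0.12252487019858707 0.00021795385104991785
```

Level difference is now under 0.5 mm (red 122.5, yellow 122.1 mm), so the deck is set. Next, the fittings.

```bash
python3 -m handwheel '[{"x":0,"y":-0.02,"z":-0.04,"wx":-7,"wy":0,"wz":0},{"x":0,"y":-0.04,"z":-0.07,"wx":-14,"wy":0,"wz":0},{"x":0,"y":-0.06,"z":-0.1,"wx":-21,"wy":0,"wz":0},{"x":0,"y":-0.08,"z":-0.135,"wx":-28,"wy":0,"wz":0},{"x":0,"y":-0.08,"z":-0.135,"wx":-32,"wy":0,"wz":0},{"x":0,"y":-0.08,"z":-0.135,"wx":-32,"wy":0,"wz":0}]'
python3 -m handwheel '[{"x":-0.16,"y":-0.385,"z":0,"wx":0,"wy":0,"wz":0},{"x":-0.16,"y":-0.385,"z":0,"wx":0,"wy":0,"wz":0},{"x":-0.16,"y":-0.385,"z":0,"wx":0,"wy":0,"wz":0},{"x":-0.16,"y":-0.385,"z":0,"wx":0,"wy":0,"wz":0},{"x":-0.16,"y":-0.385,"z":0,"wx":0,"wy":0,"wz":0},{"x":-0.16,"y":-0.385,"z":0,"wx":0,"wy":0,"wz":0},{"x":-0.16,"y":-0.385,"z":0,"wx":0,"wy":0,"wz":0},{"x":-0.16,"y":-0.385,"z":0,"wx":0,"wy":0,"wz":0},{"x":-0.16,"y":-0.385,"z":0,"wx":0,"wy":0,"wz":0},{"x":-0.16,"y":-0.385,"z":0,"wx":0,"wy":0,"wz":0}]' 0.016
python3 -m handwheel '[{"x":0,"y":0,"z":0,"wx":0,"wy":0,"wz":0},{"x":0,"y":0,"z":0,"wx":0,"wy":0,"wz":0},{"x":0,"y":0,"z":0,"wx":0,"wy":0,"wz":0}]'
python3 - <<'E'
from h import *
d=snap("wrist","wf.png"); snap("scene","s5.png"); snap("top","t5.png"); need([.5,.15,.3],86); print(proj(d,[.556,.2106,.168]),proj(d,[.548,.148,.168]))
E
```

```text
time: 25.53
position: [0.6083, -0.2262, 0.3076]
tool_rot: [3.138, -0.093, 0.025]
ft_force: [0.4, 0.3, 0.0]
grip_width: 0.689
grip_force: 0.0
time: 26.37
position: [0.4708, 0.1627, 0.2991]
tool_rot: [-3.139, 0.112, -0.003]
ft_force: [0.8, -0.1, -0.2]
grip_width: 0.189
grip_force: 0.0
time: 26.62
position: [0.4723, 0.161, 0.2992]
tool_rot: [3.139, -0.111, 0.004]
ft_force: [0.7, -0.5, 0.6]
grip_width: 0.181
grip_force: 0.0
[27.6  8.6 -0.3] cur tool-y yaw -94.16 [-0.03 -0.2  -0.16] q7 -2.02 pos [0.4731 0.1606 0.2996] F [0.2772 0.3065 0.5324] t 26.77
[215.3889 105.1086] [291.2567 109.534 ]
```

View pics/wf.png

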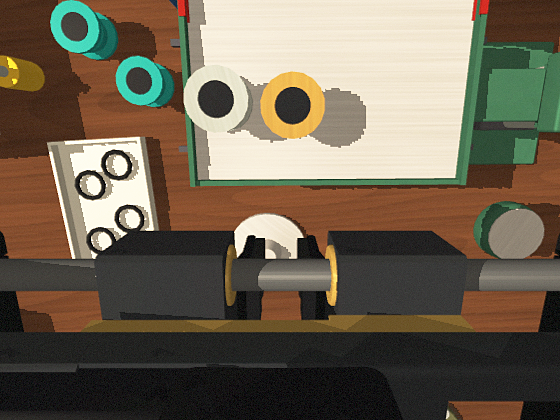

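Both fittings stand where they were: stainless top at (216,99), brass top at (292,104), with nothing else on the deck.

```bash
cat >> h.py <<'E'
EX=np.array([.9976,-.0698,0]);EY=np.array([.0698,.9976,0]);O=np.array([.561,.1103,0])
def lift(p): return np.array([(p-O)@EX,(p-O)@EY,p[2]])
def world(l): return O+l[0]*EX+l[1]*EY+np.array([0,0,l[2]])
E
python3 - <<'E'
from h import *
d=load("wf.png")
hsv=cv2.cvtColor(d["image"],cv2.COLOR_RGB2HSV)
for n,uv in(("f1",(216,99)),("f2",(292,104))): p=onz(d,uv,.168); print(n,p,lift(p))
# deck inner corners for frame check
for uv in((193,180),(459,179),(477,12),(188,12)): print(lift(onz(d,uv,.122)))
p=lift(onz(d,(216,99),.168)); need(world([p[0]-.075,p[1],.20]),86); need(world([p[0]-.075,p[1],.131]),86)
E
```

```text
f1 [0.5608 0.2095 0.168 ] [-0.0071  0.099   0.168 ]
f2 [0.5524 0.1471 0.168 ] [-0.0112  0.0361  0.168 ]
[-0.0823  0.1343  0.122 ]
[-0.0816 -0.1348  0.122 ]
[ 0.0706 -0.1319  0.122 ]
[0.0709 0.1291 0.122 ]
[  8.5 -54.9  99.6] cur tool-y yaw -94.16 [-0.03 -0.2  -0.16] q7 -2.02 pos [0.4731 0.1606 0.2996] F [0.2772 0.3065 0.5324] t 26.77
[  8.3 -54.9 168.6] cur tool-y yaw -94.16 [-0.03 -0.2  -0.16] q7 -2.02 pos [0.4731 0.1606 0.2996] F [0.2772 0.3065 0.5324] t 26.77
```

```bash
python3 -m handwheel '[{"x":0.03,"y":-0.028,"z":0,"wx":0,"wy":0,"wz":0},{"x":0.03,"y":-0.055,"z":0.03,"wx":0,"wy":0,"wz":0},{"x":0.03,"y":-0.055,"z":0.07,"wx":0,"wy":0,"wz":0},{"x":0.03,"y":-0.055,"z":0.1,"wx":0,"wy":0,"wz":0},{"x":0.03,"y":-0.055,"z":0.13,"wx":0,"wy":0,"wz":0},{"x":0.03,"y":-0.055,"z":0.155,"wx":0,"wy":0,"wz":0},{"x":0.03,"y":-0.055,"z":0.168,"wx":0,"wy":0,"wz":0},{"x":0.03,"y":-0.055,"z":0.168,"wx":0,"wy":0,"wz":0},{"x":0.03,"y":-0.055,"z":0.168,"wx":0,"wy":0,"wz":0}]'
python3 - <<'E'
from h import *
print(lift(ctrl.get_state()["position"]))
E
```

```text
time: 27.52
position: [0.5073, 0.2143, 0.1316]
tool_rot: [3.14, -0.111, 0.005]
ft_force: [0.7, 0.2, 0.8]
grip_width: 0.185
grip_force: 0.0
[-0.0608  0.1001  0.1316]
```

```bash
python3 -m handwheel '[{"x":0.01,"y":0,"z":0,"wx":0,"wy":0,"wz":0},{"x":0.02,"y":0,"z":0,"wx":0,"wy":0,"wz":0},{"x":0.03,"y":0,"z":0,"wx":0,"wy":0,"wz":0},{"x":0.042,"y":0,"z":0,"wx":0,"wy":0,"wz":0},{"x":0.054,"y":0,"z":0,"wx":0,"wy":0,"wz":0},{"x":0.066,"y":0,"z":0,"wx":0,"wy":0,"wz":0},{"x":0.078,"y":0,"z":0,"wx":0,"wy":0,"wz":0},{"x":0.09,"y":0,"z":0,"wx":0,"wy":0,"wz":0}]'
python3 -m handwheel '[{"x":0.012,"y":0,"z":0,"wx":0,"wy":0,"wz":0},{"x":0.024,"y":0,"z":0,"wx":0,"wy":0,"wz":0},{"x":0.036,"y":0,"z":0,"wx":0,"wy":0,"wz":0},{"x":0.048,"y":0,"z":0,"wx":0,"wy":0,"wz":0},{"x":0.06,"y":0,"z":0,"wx":0,"wy":0,"wz":0},{"x":0.06,"y":0,"z":0,"wx":0,"wy":0,"wz":0},{"x":0.06,"y":0,"z":0,"wx":0,"wy":0,"wz":0},{"x":0.06,"y":0,"z":0,"wx":0,"wy":0,"wz":0}]'
python3 - <<'E'
from h import *
print(lift(ctrl.get_state()["position"]))
d=snap("wrist","wg.png"); hsv=cv2.cvtColor(d["image"],cv2.COLOR_RGB2HSV)
t=snap("top","t6.png"); t5=load("t5.png"); df=cv2.absdiff(t["image"],t5["image"]).max(2)>50
s=load("s5.png"); s6=snap("scene","s6.png"); 
o=proj(s6,world([.22,.09,.02])); print("bin px scene",o)
m=(cv2.absdiff(s["image"],s6["image"]).max(2)>45).astype(np.uint8); n,l,st,c=cv2.connectedComponentsWithStats(m)
for i in range(1,n):
    if st[i,4]>40: print(st[i],c[i])
E
```

```text
time: 28.18
position: [0.5984, 0.2097, 0.1336]
tool_rot: [-3.138, 0.108, -0.007]
ft_force: [-3.5, 0.6, 2.0]
grip_width: 0.182
grip_force: 1.6
time: 28.85
position: [0.657, 0.2055, 0.133]
tool_rot: [-3.139, 0.108, -0.007]
ft_force: [-0.7, 0.6, -0.1]
grip_width: 0.184
grip_force: 0.0
[0.0892 0.1016 0.133 ]
bin px scene [298.2257 321.5436]
[ 335    0   25   52 1086] [346.6013  24.5442]
[360   0  19   3  42] [370.0238   0.7143]
[370  20  10  14  66] [373.1061  25.7273]
[ 326   51   67   78 2961] [354.8652  89.7332]
[ 151   53  108   35 1572] [191.2335  70.7055]
[298  77  22  26 203] [306.1872  89.4236]
[177  83  63  21 677] [204.6854  93.2954]
[133 113  16  29 231] [141.1558 128.2381]
[352 122  22  10 145] [362.4138 126.8828]
[344 130  21  11 101] [351.7426 135.    ]
[ 238  139  145  120 6396] [314.6562 215.4803]
[ 149  145   46   57 1368] [166.4284 172.6718]
[185 153  28  17 198] [197.399  161.2727]
[357 157  10  10  51] [360.6078 161.451 ]
[206 160  49  41 957] [231.6708 175.1014]
[342 179  17   8  45] [350.3778 183.6889]
[214 200   6  14  56] [216.8214 206.7321]
[177 205  20  12  76] [187.0395 210.3947]
[288 306  26  31 435] [302.5356 321.6782]
```

```bash
python3 -m handwheel '[{"x":0,"y":0,"z":-0.04,"wx":0,"wy":0,"wz":0},{"x":0,"y":0,"z":-0.08,"wx":0,"wy":0,"wz":0},{"x":-0.03,"y":0.01,"z":-0.11,"wx":0,"wy":0,"wz":0},{"x":-0.065,"y":0.03,"z":-0.13,"wx":0,"wy":0,"wz":0},{"x":-0.1,"y":0.05,"z":-0.14,"wx":0,"wy":0,"wz":0},{"x":-0.14,"y":0.05,"z":-0.15,"wx":0,"wy":0,"wz":0},{"x":-0.175,"y":0.05,"z":-0.167,"wx":0,"wy":0,"wz":0},{"x":-0.19,"y":0.05,"z":-0.167,"wx":0,"wy":0,"wz":0},{"x":-0.19,"y":0.05,"z":-0.167,"wx":0,"wy":0,"wz":0},{"x":-0.19,"y":0.05,"z":-0.167,"wx":0,"wy":0,"wz":0}]'
python3 - <<'E'
from h import *
d=snap("wrist","wh.png"); hsv=cv2.cvtColor(d["image"],cv2.COLOR_RGB2HSV); f=load("wf.png"); hf=cv2.cvtColor(f["image"],cv2.COLOR_RGB2HSV)
print(hf[80,292],hf[104,318])
for n,D,h in(("before",f,hf),("now",d,hsv)):
    m=cv2.inRange(h,(13,110,150),(28,255,255)); m[:,:185]=0; m[200:]=0;m[:,480:]=0
    c=max(cv2.findContours(m,0,2)[0],key=cv2.contourArea); (u,v),r=cv2.minEnclosingCircle(c); p=onz(D,(u,v),.168); print(n,u,v,r,cv2.boundingRect(c),lift(p))
p=lift(p); print(lift(ctrl.get_state()["position"]))
# is anything else on deck (dark holes)
E
```

```text
time: 29.83
position: [0.4628, 0.1687, 0.2999]
tool_rot: [-3.139, 0.106, -0.012]
ft_force: [0.4, -0.4, 0.2]
grip_width: 0.185
grip_force: 0.0
[ 20 170 244] [ 19 165 242]
before 291.5563049316406 104.69034576416016 33.69336700439453 (260, 71, 65, 68) [-0.0117  0.0365  0.168 ]
now 301.0 93.0 34.17611312866211 (269, 59, 65, 69) [-0.0118  0.0361  0.168 ]
[-0.1014  0.051   0.2992]
```

```bash
python3 -m handwheel '[{"x":0.036,"y":0.015,"z":0,"wx":0,"wy":0,"wz":0},{"x":0.036,"y":0.015,"z":0.03,"wx":0,"wy":0,"wz":0},{"x":0.036,"y":0.015,"z":0.07,"wx":0,"wy":0,"wz":0},{"x":0.036,"y":0.015,"z":0.1,"wx":0,"wy":0,"wz":0},{"x":0.036,"y":0.015,"z":0.13,"wx":0,"wy":0,"wz":0},{"x":0.036,"y":0.015,"z":0.155,"wx":0,"wy":0,"wz":0},{"x":0.036,"y":0.015,"z":0.167,"wx":0,"wy":0,"wz":0},{"x":0.036,"y":0.015,"z":0.167,"wx":0,"wy":0,"wz":0},{"x":0.036,"y":0.015,"z":0.167,"wx":0,"wy":0,"wz":0}]'
python3 -m handwheel '[{"x":0.01,"y":0,"z":0,"wx":0,"wy":0,"wz":0},{"x":0.02,"y":0,"z":0,"wx":0,"wy":0,"wz":0},{"x":0.03,"y":0,"z":0,"wx":0,"wy":0,"wz":0},{"x":0.042,"y":0,"z":0,"wx":0,"wy":0,"wz":0},{"x":0.054,"y":0,"z":0,"wx":0,"wy":0,"wz":0},{"x":0.066,"y":0,"z":0,"wx":0,"wy":0,"wz":0},{"x":0.078,"y":0,"z":0,"wx":0,"wy":0,"wz":0},{"x":0.09,"y":0,"z":0,"wx":0,"wy":0,"wz":0}]'
python3 -m handwheel '[{"x":0.012,"y":0,"z":0,"wx":0,"wy":0,"wz":0},{"x":0.024,"y":0,"z":0,"wx":0,"wy":0,"wz":0},{"x":0.036,"y":0,"z":0,"wx":0,"wy":0,"wz":0},{"x":0.048,"y":0,"z":0,"wx":0,"wy":0,"wz":0},{"x":0.06,"y":0,"z":0,"wx":0,"wy":0,"wz":0},{"x":0.063,"y":0,"z":0,"wx":0,"wy":0,"wz":0},{"x":0.063,"y":0,"z":0,"wx":0,"wy":0,"wz":0},{"x":0.063,"y":0,"z":0,"wx":0,"wy":0,"wz":0}]'
python3 - <<'E'
from h import *
print(lift(ctrl.get_state()["position"]))
E
python3 -m handwheel '[{"x":0,"y":0,"z":-0.04,"wx":0,"wy":0,"wz":0},{"x":0,"y":0,"z":-0.08,"wx":0,"wy":0,"wz":0},{"x":-0.03,"y":0.01,"z":-0.11,"wx":0,"wy":0,"wz":0},{"x":-0.065,"y":0.03,"z":-0.13,"wx":0,"wy":0,"wz":0},{"x":-0.1,"y":0.05,"z":-0.14,"wx":0,"wy":0,"wz":0},{"x":-0.14,"y":0.05,"z":-0.15,"wx":0,"wy":0,"wz":0},{"x":-0.175,"y":0.05,"z":-0.16,"wx":0,"wy":0,"wz":0},{"x":-0.175,"y":0.05,"z":-0.16,"wx":0,"wy":0,"wz":0}]'
python3 - <<'E'
from h import *
d=snap("wrist","wi.png"); s=snap("scene","s7.png"); t=snap("top","t7.png")
h=cv2.cvtColor(d["image"],cv2.COLOR_RGB2HSV); m=cv2.inRange(h,(13,110,150),(28,255,255)); m[:,:100]=0; m[200:]=0;m[:,480:]=0
print("brass px on deck view",cv2.countNonZero(m))
t5=load("t5.png"); print(proj(t,world([.25,.1,.02])),proj(t,world([.25,.036,.02])))
for nm,A,B,z in(("top",load("t0.png") if 0 else load("t3.png"),t,0),("scene",load("s3.png"),s,0)):
    mm=(cv2.absdiff(A["image"],B["image"]).max(2)>45).astype(np.uint8); c0=proj(t if nm=="top" else s,world([.25,.07,.02])).astype(int)
    M=np.zeros_like(mm); M[c0[1]-45:c0[1]+45,c0[0]-70:c0[0]+70]=mm[c0[1]-45:c0[1]+45,c0[0]-70:c0[0]+70]
    n,l,st,c=cv2.connectedComponentsWithStats(M)
    for i in range(1,n):
        if st[i,4]>25: print(nm,st[i],c[i],lift(onz(t if nm=="top" else s,c[i],.025)), B["image"][l==i].mean(0).astype(int))
E
```

```text
time: 30.63
position: [0.4993, 0.151, 0.1318]
tool_rot: [-3.139, 0.109, -0.005]
ft_force: [-0.1, 0.4, 0.3]
grip_width: 0.186
grip_force: 0.0
time: 31.3
position: [0.5901, 0.1451, 0.1337]
tool_rot: [-3.139, 0.108, -0.008]
ft_force: [-3.3, -0.4, 2.5]
grip_width: 0.185
grip_force: 1.6
time: 31.97
position: [0.6517, 0.1406, 0.1329]
tool_rot: [-3.139, 0.108, -0.007]
ft_force: [-1.4, -0.1, 0.3]
grip_width: 0.182
grip_force: 0.0
[0.0884 0.0366 0.1329]
time: 32.63
position: [0.4676, 0.104, 0.2957]
tool_rot: [-3.139, 0.104, -0.012]
ft_force: [1.6, 0.8, 0.5]
grip_width: 0.186
grip_force: 0.0
brass px on deck view 0
[236.1982 134.869 ] [255.4818 135.6309]
top [226 131  16  19 236] [233.4025 140.2797] [0.2295 0.1075 0.025 ] [159 153 143]
top [245 132  17  17 218] [252.5505 139.8532] [0.2335 0.0445 0.025 ] [183 143  91]
top [256 175  13   5  39] [262.5128 177.4103] [0.108 0.005 0.025] [132 126 100]
top [224 177  15   3  27] [230.1852 177.5926] [0.1029 0.1101 0.025 ] [218 209 200]
scene [258 293  34  32 639] [275.7668 306.6369] [0.2103 0.0301 0.025 ] [190 155  93]
scene [288 308  26  29 409] [302.4792 321.9609] [0.2198 0.0999 0.025 ] [177 174 159]
```

Both fittings are in the bin (lift x≈0.22–0.23 m, y 0.107 grey and 0.044 brass). Back to the crank.

```bash
python3 -m handwheel '[{"x":0.03,"y":0.04,"z":0,"wx":0,"wy":0,"wz":0},{"x":0.03,"y":0.08,"z":0,"wx":0,"wy":0,"wz":0},{"x":0.03,"y":0.12,"z":0,"wx":0,"wy":0,"wz":-4},{"x":0.03,"y":0.16,"z":0,"wx":0,"wy":0,"wz":-8.8},{"x":0.03,"y":0.2,"z":0,"wx":0,"wy":0,"wz":-8.8},{"x":0.03,"y":0.22,"z":0,"wx":0,"wy":0,"wz":-8.8},{"x":0.03,"y":0.22,"z":0,"wx":0,"wy":0,"wz":-8.8},{"x":0.03,"y":0.22,"z":0,"wx":0,"wy":0,"wz":-8.8}]' 0.087
python3 - <<'E'
from h import *
d=snap("wrist","wj.png"); hsv=cv2.cvtColor(d["image"],cv2.COLOR_RGB2HSV)
m=cv2.inRange(hsv,(0,150,90),(6,255,255))|cv2.inRange(hsv,(174,150,90),(180,255,255)); 
u0,v0=proj(d,[.5446,-.1241,.184]).astype(int); M=np.zeros_like(m); M[v0-50:v0+50,u0-50:u0+50]=m[v0-50:v0+50,u0-50:u0+50]
c=max(cv2.findContours(M,0,2)[0],key=cv2.contourArea); r=cv2.minAreaRect(c); print((u0,v0),r)
P=np.array([onz(d,p,.184) for p in cv2.boxPoints(r)]); print(P,P.mean(0)); v=P[1]-P[0]; print(np.degrees(np.arctan2(v[1],v[0])),[np.linalg.norm(P[i]-P[i-1]) for i in range(2)])
x,y,w,h=cv2.boundingRect(c); print(x,y,w,h)
# knob
g=cv2.inRange(hsv,(0,0,0),(180,255,70)); k0=proj(d,[.6159,-.1181,.217]).astype(int); print(k0)
G=np.zeros_like(g); a=max(0,k0[1]-25); G[a:k0[1]+40,k0[0]-35:k0[0]+35]=g[a:k0[1]+40,k0[0]-35:k0[0]+35]
k=max(cv2.findContours(G,0,2)[0],key=cv2.contourArea); b=cv2.boundingRect(k); print(b); q=onz(d,(b[0]+b[2]/2,b[1]+b[2]/2),.217); print(q)
need([*P.mean(0)[:2],.1586],94.8)
E
```

```text
time: 33.45
position: [0.4878, -0.1204, 0.2908]
tool_rot: [-3.138, -0.128, -0.004]
ft_force: [0.9, 0.8, -0.5]
grip_width: 0.708
grip_force: 0.0
(np.int64(293), np.int64(135)) ((293.2829284667969, 134.0536651611328), (57.5344123840332, 57.15959548950195), 88.21009063720703)
[[ 0.5645 -0.0999  0.184 ]
 [ 0.5693 -0.1432  0.184 ]
 [ 0.5261 -0.1494  0.184 ]
 [ 0.521  -0.1044  0.184 ]] [ 0.5452 -0.1242  0.184 ]
-83.66199209401908 [np.float64(0.04374526690875795), np.float64(0.04349769263734527)]
264 105 58 59
[295  21]
(260, 0, 70, 61)
[ 0.6081 -0.1185  0.217 ]
[ 56.1  10.6 132.5] cur tool-y yaw -85.16 [-0.07 -0.17  0.04] q7 -1.30 pos [ 0.488  -0.1186  0.2909] F [-0.5619  0.2541 -0.5051] t 33.50
```

```bash
python3 -m handwheel '[{"x":0.03,"y":0.006,"z":0,"wx":0,"wy":0,"wz":-1.5},{"x":0.0555,"y":0.011,"z":0.01,"wx":0,"wy":0,"wz":-1.5},{"x":0.0555,"y":0.011,"z":0.04,"wx":0,"wy":0,"wz":-1.5},{"x":0.0555,"y":0.011,"z":0.08,"wx":0,"wy":0,"wz":-1.5},{"x":0.0555,"y":0.011,"z":0.11,"wx":0,"wy":0,"wz":-1.5},{"x":0.0555,"y":0.011,"z":0.125,"wx":0,"wy":0,"wz":-1.5},{"x":0.0555,"y":0.011,"z":0.13,"wx":0,"wy":0,"wz":-1.5},{"x":0.0555,"y":0.011,"z":0.13,"wx":0,"wy":0,"wz":-1.5},{"x":0.0555,"y":0.011,"z":0.13,"wx":0,"wy":0,"wz":-1.5}]'
python3 - <<'E'
from h import *
need([.5452,-.1242,.1606],96.3)
E
```

```text
time: 34.25
position: [0.5454, -0.124, 0.163]
tool_rot: [-3.136, -0.177, -0.009]
ft_force: [0.0, -0.1, 1.0]
grip_width: 1.002
grip_force: 0.0
[-0.2  0.2  2.4] cur tool-y yaw -83.53 [ 0.   -0.33  0.17] q7 -1.27 pos [ 0.5454 -0.124   0.163 ] F [ 0.0473 -0.1009  0.9723] t 34.25
```

```bash
python3 -m handwheel '[{"x":0,"y":0,"z":0.002,"wx":0,"wy":0,"wz":0},{"x":0,"y":0,"z":0.002,"wx":0,"wy":0,"wz":0},{"x":0,"y":0,"z":0.002,"wx":0,"wy":0,"wz":0},{"x":0,"y":0,"z":0.002,"wx":0,"wy":0,"wz":0},{"x":0,"y":0,"z":0.002,"wx":0,"wy":0,"wz":0},{"x":0,"y":0,"z":0.002,"wx":0,"wy":0,"wz":0},{"x":0,"y":0,"z":0.002,"wx":0,"wy":0,"wz":0},{"x":0,"y":0,"z":0.002,"wx":0,"wy":0,"wz":0},{"x":0,"y":0,"z":0.002,"wx":0,"wy":0,"wz":0},{"x":0,"y":0,"z":0.002,"wx":0,"wy":0,"wz":0}]' 0.02 50
python3 -m handwheel '[{"x":0,"y":0,"z":-0.006,"wx":0,"wy":0,"wz":0},{"x":0,"y":0,"z":-0.012,"wx":0,"wy":0,"wz":0},{"x":0,"y":0,"z":-0.018,"wx":0,"wy":0,"wz":0},{"x":0,"y":0,"z":-0.025,"wx":0,"wy":0,"wz":0},{"x":0,"y":0,"z":-0.035,"wx":0,"wy":0,"wz":0},{"x":0,"y":0,"z":-0.05,"wx":0,"wy":0,"wz":0},{"x":0,"y":0,"z":-0.07,"wx":0,"wy":0,"wz":0},{"x":0,"y":0,"z":-0.09,"wx":0,"wy":0,"wz":0},{"x":0,"y":0,"z":-0.09,"wx":0,"wy":0,"wz":0}]'
python3 - <<'E'
from h import *
need([.42,-.385,.25],88)
E
```

```text
time: 35.08
position: [0.5444, -0.1254, 0.1603]
tool_rot: [3.137, 0.174, 0.008]
ft_force: [0.5, -2.3, 0.0]
grip_width: 0.501
grip_force: 50.0
time: 35.83
position: [0.5454, -0.1251, 0.2532]
tool_rot: [3.136, 0.174, 0.014]
ft_force: [1.6, -0.2, -2.9]
grip_width: 0.502
grip_force: 50.0
[-153.5  244.4    2. ] cur tool-y yaw -83.63 [ 0.02 -0.52  8.37] q7 -1.28 pos [ 0.5454 -0.1251  0.2532] F [ 1.6008 -0.176  -2.9156] t 35.83
```

```bash
python3 -m handwheel '[{"x":-0.02,"y":0.03,"z":0,"wx":0,"wy":0,"wz":4},{"x":-0.04,"y":0.06,"z":0,"wx":0,"wy":0,"wz":8.4},{"x":-0.06,"y":0.1,"z":0,"wx":0,"wy":0,"wz":8.4},{"x":-0.085,"y":0.135,"z":0,"wx":0,"wy":0,"wz":8.4},{"x":-0.105,"y":0.17,"z":0,"wx":0,"wy":0,"wz":8.4},{"x":-0.125,"y":0.205,"z":0,"wx":0,"wy":0,"wz":8.4},{"x":-0.14,"y":0.235,"z":0,"wx":0,"wy":0,"wz":8.4},{"x":-0.146,"y":0.243,"z":0,"wx":0,"wy":0,"wz":8.4},{"x":-0.146,"y":0.243,"z":0,"wx":0,"wy":0,"wz":8.4}]'
python3 -m handwheel '[{"x":0,"y":0,"z":0.04,"wx":0,"wy":0,"wz":0},{"x":0,"y":0,"z":0.08,"wx":0,"wy":0,"wz":0},{"x":0,"y":0,"z":0.12,"wx":0,"wy":0,"wz":0},{"x":0,"y":0,"z":0.15,"wx":0,"wy":0,"wz":0},{"x":0,"y":0,"z":0.17,"wx":0,"wy":0,"wz":0},{"x":0,"y":0,"z":0.17,"wx":0,"wy":0,"wz":0},{"x":0,"y":0,"z":0.17,"wx":0,"wy":0,"wz":0}]'
python3 - <<'E'
from h import *
need([.427,-.383,.0138],88)
E
```

```text
time: 36.58
position: [0.4215, -0.3867, 0.2473]
tool_rot: [-3.141, 0.069, -0.0]
ft_force: [-0.1, 0.1, -4.3]
grip_width: 0.501
grip_force: 50.0
time: 37.17
position: [0.4259, -0.3805, 0.0776]
tool_rot: [-3.137, 0.054, -0.002]
ft_force: [0.8, -0.2, -2.8]
grip_width: 0.504
grip_force: 50.0
[ 1.2  2.7 63.8] cur tool-y yaw -91.96 [-0.21 -0.06  0.04] q7 -0.85 pos [ 0.4259 -0.3805  0.0776] F [ 0.7698 -0.1844 -2.8451] t 37.17
```

```bash
python3 -m handwheel '[{"x":0,"y":0.002,"z":0.025,"wx":0,"wy":0,"wz":0},{"x":0,"y":0.002,"z":0.042,"wx":0,"wy":0,"wz":0},{"x":0,"y":0.002,"z":0.052,"wx":0,"wy":0,"wz":0},{"x":0,"y":0.002,"z":0.058,"wx":0,"wy":0,"wz":0},{"x":0,"y":0.002,"z":0.06,"wx":0,"wy":0,"wz":0},{"x":0,"y":0.002,"z":0.062,"wx":0,"wy":0,"wz":0},{"x":0,"y":0.002,"z":0.062,"wx":0,"wy":0,"wz":0},{"x":0,"y":0.002,"z":0.062,"wx":0,"wy":0,"wz":0}]'
```

```text
time: 37.83
position: [0.4274, -0.3852, 0.0185]
tool_rot: [3.141, -0.056, 0.01]
ft_force: [1.5, -0.1, -5.0]
grip_width: 0.499
grip_force: 50.0
```

```bash
python3 -m handwheel '[{"x":0,"y":0,"z":0.001,"wx":0,"wy":0,"wz":0},{"x":0,"y":0,"z":0.002,"wx":0,"wy":0,"wz":0},{"x":0,"y":0,"z":0.003,"wx":0,"wy":0,"wz":0},{"x":0,"y":0,"z":0.003,"wx":0,"wy":0,"wz":0}]'
python3 -m handwheel '[{"x":0,"y":0,"z":0.001,"wx":0,"wy":0,"wz":0},{"x":0,"y":0,"z":0.001,"wx":0,"wy":0,"wz":0}]'
```

```text
time: 38.17
position: [0.4266, -0.3845, 0.0144]
tool_rot: [-3.14, 0.056, -0.007]
ft_force: [-0.6, -0.1, -4.5]
grip_width: 0.501
grip_force: 50.0
time: 38.33
position: [0.4268, -0.3847, 0.0135]
tool_rot: [-3.141, 0.056, -0.007]
ft_force: [-0.1, -0.8, -4.0]
grip_width: 0.501
grip_force: 50.0
```

```bash
python3 -m handwheel '[{"x":0,"y":0,"z":0.001,"wx":0,"wy":0,"wz":0},{"x":0,"y":0,"z":0.001,"wx":0,"wy":0,"wz":0},{"x":0,"y":0,"z":0.001,"wx":0,"wy":0,"wz":0}]'
python3 -m handwheel '[{"x":0,"y":0,"z":0,"wx":0,"wy":0,"wz":0},{"x":0,"y":0,"z":0,"wx":0,"wy":0,"wz":0},{"x":0,"y":0,"z":0,"wx":0,"wy":0,"wz":0},{"x":0,"y":0,"z":0,"wx":0,"wy":0,"wz":0},{"x":0,"y":0,"z":0,"wx":0,"wy":0,"wz":0},{"x":0,"y":0,"z":-0.03,"wx":0,"wy":0,"wz":0},{"x":0,"y":0,"z":-0.07,"wx":0,"wy":0,"wz":0},{"x":0,"y":0,"z":-0.11,"wx":0,"wy":0,"wz":0}]' 0.087
python3 -m handwheel '[{"x":0,"y":0,"z":-0.04,"wx":0,"wy":0,"wz":0},{"x":-0.03,"y":0,"z":-0.08,"wx":0,"wy":0,"wz":0},{"x":-0.065,"y":0,"z":-0.12,"wx":0,"wy":0,"wz":0},{"x":-0.065,"y":0,"z":-0.16,"wx":0,"wy":0,"wz":0},{"x":-0.065,"y":0,"z":-0.17,"wx":0,"wy":0,"wz":0},{"x":-0.065,"y":0,"z":-0.17,"wx":0,"wy":0,"wz":0},{"x":-0.065,"y":0,"z":-0.17,"wx":0,"wy":0,"wz":0}]'
python3 - <<'E'
from h import *
d=snap("wrist","wk.png"); hsv=cv2.cvtColor(d["image"],cv2.COLOR_RGB2HSV)
m=(cv2.inRange(hsv,(0,150,90),(5,255,255))|cv2.inRange(hsv,(174,150,90),(180,255,255))); u0,v0=proj(d,[.4268,-.3847,.037]).astype(int); M=np.zeros_like(m); M[v0-40:v0+40,u0-40:u0+40]=m[v0-40:v0+40,u0-40:u0+40]
c=max(cv2.findContours(M,0,2)[0],key=cv2.contourArea); r=cv2.minAreaRect(c); P=np.array([onz(d,p,.037) for p in cv2.boxPoints(r)]); print(P,P.mean(0))
o=cv2.inRange(hsv,(15,150,200),(23,255,255)); k=max(cv2.findContours(o,0,2)[0],key=cv2.contourArea); q=cv2.boxPoints(cv2.minAreaRect(k)); Q=np.array([onz(d,p,.003) for p in q]); print("mat",q.tolist(),Q,Q.mean(0))
# bystanders: compare static regions top0 vs now
t0=load("top0.png"); t=snap("top","t8.png"); s=snap("scene","s8.png")
mm=(cv2.absdiff(t0["image"],t["image"]).max(2)>50).astype(np.uint8); n,l,st,cc=cv2.connectedComponentsWithStats(mm)
for i in range(1,n):
    if st[i,4]>25: print(st[i],cc[i])
for nm,p in (("clamp",(530,238)),("imp",(334,384)),("tin",(482,376)),("saw",(210,274)),("tq1",(250,256)),("tq2",(276,282))): print(nm,np.array(p)/1.4)
E
```

```text
time: 38.58
position: [0.4269, -0.3848, 0.0132]
tool_rot: [-3.141, 0.056, -0.008]
ft_force: [-3.0, 2.3, 4.2]
grip_width: 0.501
grip_force: 50.0
time: 39.25
position: [0.4253, -0.384, 0.1227]
tool_rot: [-3.139, 0.056, -0.003]
ft_force: [1.4, -0.3, 1.0]
grip_width: 0.973
grip_force: 0.0
time: 39.83
position: [0.361, -0.3833, 0.2942]
tool_rot: [3.139, -0.057, 0.013]
ft_force: [0.3, 0.1, -1.2]
grip_width: 1.001
grip_force: 0.0
[[ 0.4495 -0.3635  0.037 ]
 [ 0.448  -0.405   0.037 ]
 [ 0.4048 -0.4039  0.037 ]
 [ 0.4064 -0.3614  0.037 ]] [ 0.4272 -0.3835  0.037 ]
mat [[220.53594970703125, 14.099876403808594], [326.44384765625, 9.135444641113281], [334.111572265625, 172.7135009765625], [228.20367431640625, 177.67794799804688]] [[ 0.5587 -0.3169  0.003 ]
 [ 0.5595 -0.4451  0.003 ]
 [ 0.3607 -0.4544  0.003 ]
 [ 0.3593 -0.3116  0.003 ]] [ 0.4595 -0.382   0.003 ]
[227 131  15  18 194] [233.4124 139.1856]
[245 132  16  17 200] [252.335 139.835]
[217 176  90  23 509] [258.1159 181.275 ]
[223 201  11  10  80] [227.725 205.825]
[230 201  43  23 613] [252.4095 212.4486]
[220 214   3  16  32] [221.375 
[... 207 characters left out ...]
468.9844 320.875 ]
[417 328  15  12  88] [423.4318 333.4545]
[399 347  16   8  50] [407.26 350.84]
[445 377  30  22 181] [461.232  388.1381]
[528 377  25  14  48] [540.2083 383.0625]
[409 379  15  19  79] [415.4304 387.1646]
[376 383  24  10 100] [387.38 388.35]
[352 386  22  15 195] [361.4205 393.7436]
[360 400  25  14 190] [372.2368 406.7   ]
[469 402  41  18 227] [482.7885 410.5683]
[409 405  51  15 492] [431.563 413.876]
[321 408  14  12 123] [327.1301 413.561 ]
[388 413  14   7  34] [395.0882 416.2647]
[275 414   8   6  44] [278.3636 416.7045]
clamp [378.5714 170.    ]
imp [238.5714 274.2857]
tin [344.2857 268.5714]
saw [150.     195.7143]
tq1 [178.5714 182.8571]
tq2 [197.1429 201.4286]
```

Crank is on the mat (hub at 0.427, −0.384) and there's no change at the bystanders' pixels. One last check of the deck level from the side, now with nothing in the way.

```bash
python3 -m handwheel '[{"x":0.04,"y":-0.03,"z":0,"wx":0,"wy":0,"wz":0},{"x":0.08,"y":-0.06,"z":0,"wx":0,"wy":0,"wz":0},{"x":0.11,"y":-0.09,"z":0,"wx":0,"wy":0,"wz":0},{"x":0.14,"y":-0.115,"z":0,"wx":0,"wy":0,"wz":0},{"x":0.17,"y":-0.14,"z":0,"wx":0,"wy":0,"wz":0},{"x":0.2,"y":-0.166,"z":0,"wx":0,"wy":0,"wz":0},{"x":0.213,"y":-0.166,"z":0,"wx":0,"wy":0,"wz":0},{"x":0.213,"y":-0.166,"z":0,"wx":0,"wy":0,"wz":0}]' 0.06
python3 -m handwheel '[{"x":0,"y":0,"z":0.03,"wx":7,"wy":0,"wz":0},{"x":0,"y":0,"z":0.06,"wx":14,"wy":0,"wz":0},{"x":0,"y":0,"z":0.09,"wx":21,"wy":0,"wz":0},{"x":0,"y":0,"z":0.12,"wx":28,"wy":0,"wz":0},{"x":0,"y":0,"z":0.14,"wx":32,"wy":0,"wz":0},{"x":0,"y":0,"z":0.14,"wx":32,"wy":0,"wz":0},{"x":0,"y":0,"z":0.14,"wx":32,"wy":0,"wz":0},{"x":0,"y":0,"z":0.14,"wx":32,"wy":0,"wz":0}]'
python3 -c "
from m import *
meas('wl.png')"
```

```text
time: 40.65
position: [0.5834, -0.2179, 0.2896]
tool_rot: [-3.137, 0.041, -0.003]
ft_force: [-1.7, 0.7, -0.9]
grip_width: 0.695
grip_force: 0.0
time: 41.32
position: [0.5806, -0.2233, 0.1545]
tool_rot: [-2.583, 0.042, -0.02]
ft_force: [-0.1, 0.3, 1.1]
grip_width: 0.688
grip_force: 0.0
117.28785413276978 143.50294349272977
yel [[115, 116, 119], [118, 116, 119], [121, 116, 119], [124, 116, 119], [127, 117, 120], [130, 117, 120], [133, 117, 120], [136, 117, 121], [139, 118, 121]] x,z 0.6492066668677456 0.12200882699544402 0.00021790630873718236
red [[147, 106, 110], [150, 107, 110], [153, 107, 111], [156, 107, 111], [159, 107, 111], [162, 108, 112], [165, 108, 112]] x,z 0.6255826897223508 0.12261969462270199 0.0001996177430295181
```

```bash
python3 -m handwheel '[{"x":0,"y":-0.02,"z":-0.04,"wx":-7,"wy":0,"wz":0},{"x":0,"y":-0.04,"z":-0.07,"wx":-14,"wy":0,"wz":0},{"x":0,"y":-0.06,"z":-0.1,"wx":-21,"wy":0,"wz":0},{"x":0,"y":-0.074,"z":-0.119,"wx":-28,"wy":0,"wz":0},{"x":0,"y":-0.074,"z":-0.119,"wx":-32,"wy":0,"wz":0},{"x":0,"y":-0.074,"z":-0.119,"wx":-32,"wy":0,"wz":0}]'
python3 -c "
from bench import ctrl
print(ctrl.close_job())"
```

```text
time: 41.87
position: [0.5831, -0.2167, 0.3011]
tool_rot: [3.14, -0.035, 0.028]
ft_force: [0.5, 0.5, -0.7]
grip_width: 0.686
grip_force: 0.0
the job is handed in; nothing more can be done
None
```

The job is handed in at 41.9 s: the deck is within about 0.6 mm of the yellow lines, both fittings present (stainless and brass) are in the bin, the crank lies on its mat, and the top camera shows no bystander moved; no verdict came back.

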